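# Clip the dibber onto the eye of the tool board

### The arm

A 6-joint arm with a two-finger parallel gripper is mounted at the origin on the work surface. World frame = base frame: x ahead of the robot, y to its left, z up, the work surface at z = 0. Lengths are in mm, angles in rad, forces in N, time in s.
With the tool pointing down it reaches from about 275 to 750 mm from the base axis. Payload 10.2 kg.
Tool frame: the origin (TCP) lies between the finger pads; the fingertips stand 17 mm ahead of it and the grasp point (between the pads) lies 2 mm behind it; y points along the fingers, x is the direction in which the jaws open and shut, and the axes are right-handed (so a half turn about y gives the same grasp; the last joint's range is limited). The gripper opens to 85 mm and grips with 20 to 120 N. Pads are 22 mm wide; open, the fingers measure 114 mm over their backs; the gripper's body (76 mm by 85 mm) begins 54 mm behind the grasp point. The pads swing forward as they close: fully open they stand 13 mm farther back than shut.
Start: joints at [1.032, 0.313, 1.498, -0, 1.331, -0.223], TCP at [163.066, 499.04, 218.494] pointing down, gripper open.
Joint ranges: [-2.94, 2.94], [-0.97, 2.17], [0.19, 2.56], [-1.23, 4.37], [0.02, 3.11], [-2.88, 2.88]. Speed limits (rad/s): [2.39, 2.39, 3.01, 3.14, 3.14, 3.14].

### API

Orientations are given as a unit quaternion [w, x, y, z].
In Python, from rig import ctrl gives the robot as it stands.
- The arm moves only by the tool jog_arm, never from a script. Its argument "targets" is a list of rows, each an object with "offset": the shift along the tool's x, y, z in m, a list of three; "yaw": the turn about the tool's y in rad. In form: [{"offset": [dx, dy, dz], "yaw": yaw}, ...]. A call has 1 to 12 rows; each row is the pose to reach, as a shift and turn from the pose measured when the call began, along the tool's axes at that moment; what a row does not reach only later rows make up. A row lasts 1/12 s, in which the tool goes at most 41.7 mm and 7.16 degrees, less where a joint would pass 70% of its speed; a pose out of reach is approached as far as the arm can. A call with a gripper value outside its range is refused whole. "fingers" is the finger opening in m, from 0 to 0.0854, set as the call begins (left out, the last holds). The fingers move at their own pace and stop on an object; "grip_force" is the grip in N (left out, the last holds). Time passes only in rows, so rows that repeat a pose let the fingers close. It gives the time, the measured TCP pose, the force and the opening at its end, in the units of the state.
- ctrl.sense(): the state, without advancing time (a new reading comes with each control period).
- ctrl.capture(name): name is "scene" or "side" or "wrist"; returns a dict with "img" (400x640x3 uint8, red, green, blue), "intrinsics" (3x3 intrinsics, pixels), "T" (4x4, takes a point from camera to world coordinates); the wrist camera has in their place "mount" (4x4, takes a point from camera to tool coordinates, whose origin is the TCP and whose axes are the tool frame's). Camera axes: x right, y up, looking along -z (the intrinsics and any distortion apply to the point x, -y, -z); pixel columns grow to the right and rows downward; lengths in mm; the calibration is good to about 2 mm. The wrist camera is an equidistant fisheye: a pixel r from the principal point sees the ray r / f radians off the axis. A picture is of the moment at which its call begins: read the wrist's pose just before it. There is no depth.
- ctrl.finish_job(): hands the job in, once; it reports no verdict.
Trained networks look in the newest picture that a camera, given by its name, has taken for a name from the list of things; names that differ only in an ending like _2 or _b are one class to them, and where a whole thing is asked for, a point or a joint stands for the part that bears it (a point fixed in the world has none). Each returns a list of dicts, best first, with "score" (0 to 1); they miss things now and then, are a little off and sometimes report something else, mostly with a low value. They report only what shows in the picture. A call takes as long as a camera call.
- ctrl.boxes_of(camera, target): "box" ([left, top, right, bottom] in pixels, round what is visible of it).
- ctrl.regions_of(camera, target): "region" (400x640 bool, what is visible of it) and "box" ([left, top, right, bottom] in pixels, round what is visible of it).
The state is a dict: "time_s": time; "joints": joint angles; "dq": joint speeds; "tau": joint torques, N m; "eef_pos": TCP position; "ee_rot": TCP orientation; "force": force on the tool from outside, world axes, zero at the start; "wrist_torque": the same for the moment, N m; "grip_width": opening from 0.0 (shut) to 1.0 (fully open).
Only numpy, scipy, OpenCV 4.12 (cv2) and the standard library are available. Lean on these libraries where they do the work, as an engineer would, in place of code of your own. Each camera call takes 0.05 s, during which the arm holds its last target.

### The job

Tidy the dibber away: pick it up by its wooden handle, press the sprung gate of its snap hook against the U-bolt eye on the tool board until the eye is inside, and pull back until the gate has snapped shut behind it and you feel a firm tug on the eye; only then let go, leaving the dibber hanging at rest from the eye. Work by feel without forcing the hook or the eye, and leave the other things on the bench where they are.

Things in the scene. Friction and masses are not known exactly. Their poses are not given: they have to be found in the camera images.
- handle_mid (a point): Centre of the dibber's pale wooden handle, 11 mm above the bench as it lies flat. The handle is a bar 95 x 28 (y) x 22 (z) mm, from x = -50 to +45. x points along the tool to its snap hook, y to the hook's solid side (away from the gate), z up as it lies. A pointed steel tip runs to x = -102, a steel collar to x = 55. All about 0.16 kg.
- hook_seat (a point): Seat of the dibber's snap hook: the middle of an 8 mm bar pulled home into its round end. At x = 108, y = -1.5, z = 0 mm from handle_mid, same axes. The hook is 8 mm round steel lying in the plane z = 0; its round end's outer face is 12 mm beyond this point in +x, flat over 15 mm of y. The gate can shut when the bar is less than 5 mm short of the seat (towards the handle).
- nose (a point): Free, round end of the hook's nose, beside the gate's free end: at x = 104, y = -21, z = 0 mm from handle_mid, same axes. The nose runs from here to +x and round into the hook's end. Opposite it the solid side runs straight at y = +18 (from handle_mid); 8 mm bar, sizes to centrelines. A bar enters between nose and gate, so it must meet the gate at x below 96.
- gate (a joint): The hook's sprung gate: a 7 mm round bar 38 mm long, hinged at x = 60, y = -18 mm from handle_mid, reaching along +x to the nose when shut. 0 rad = shut; it is pushed in (towards +y) up to its stop at 0.8. Its spring takes about 2.4 N at the free end to start and 3.6 N at the stop, more nearer the hinge; it shuts by itself once clear. Light hardware: no step needs over 10 N.
- rack: Bench-top tool board, fixed: a plywood panel 500 mm wide and 357 mm long up its slope, leaning back 0.26 rad (15 degrees) on two struts. Origin on the bench at the middle of the panel's foot; front faces -x, y along it, z up. It carries the eye at y = 0; hand tools hung on it at y = -195, 140 and 212 mm and an empty hook at y = -115 stand out at most 40 mm from the panel.
- eye_plate (a point): Middle of the eye's steel plate, about 280 mm up. x points square into the leaning panel, z up along it, y level. The eye is a rigid square U-bolt of 8 mm bar: two legs, at z = +27 and -27 mm, stand out along -x, joined at their ends by a straight bar along z (y = 0). How far it is nutted in differs each time and is not measured: the bar stands at x = -48 to -76 mm. Find it by touch or sight.
- pot_a: Bystander: empty black square pot, 70 mm wide, 75 mm high; origin under its centre.
- pot_b: Bystander: black square pot with soil and a seedling, 70 mm wide, 150 mm high with the plant; origin under its centre.
- label_a: Bystander: white plant stake lying flat, 140 x 16 x 4 mm along its x; origin under its centre.
- label_b: Bystander: a second such plant stake.
- trowel: Bystander: hand trowel lying flat along its x, 290 mm long, blade to +x; origin on the bench near the blade's neck.
- spray: Bystander: closed white bottle, 72 mm across, 170 mm high, standing; origin under its centre.

How it is judged:
By the outcome, as a careful person would: the job done as asked, in the order asked, and still so for the second after the job is handed in, with the robot touching nothing.
It also fails if it takes over 62 s, if anything falls off the work surface, if the arm or the gripper's body presses on something with over 40 N, if the wrist force passes 120 N, or if a joint passes its speed limit or range.

## Working session

There is one attempt and no reset: what is moved stays moved. The work goes in short steps, Python scripts to look and compute and a tool call to move; the robot and the scene stay as the last step left them, time stands still between calls to the robot, and variables do not carry over. Pictures are saved under pics/ and viewed, and the job is handed in when it is done.

Besides the shell and the picture viewer there is one more tool, called after "Request:" in YAML: its name, and indented under it one key for each argument. jog_arm: Moves the arm, as the interface text tells. Its arguments: {"type":"object","properties":{"targets":{"type":"array"},"fingers":{"type":"number"},"grip_force":{"type":"number"}},"required":["targets"]}

```bash
mkdir -p pics; ls; python3 - <<'E'
from rig import ctrl
import cv2, numpy as np
s=ctrl.sense()
print({k:np.round(v,3).tolist() for k,v in s.items()})
for n in ["scene","side","wrist"]:
    c=ctrl.capture(n); cv2.imwrite(f"pics/{n}0.png",c["img"][:,:,::-1])
    print(n,np.round(c["intrinsics"],1).tolist(),np.round(c.get("T",c.get("mount")),4).tolist(), [k for k in c])
E
```

```text
pics
{'time_s': 0.0, 'joints': [1.032, 0.313, 1.498, -0.0, 1.331, -0.223], 'dq': [0.0, 0.001, -0.0, -0.0, 0.001, 0.0], 'tau': [0.0, -41.227, -25.974, -0.0, 0.004, -0.0], 'eef_pos': [162.915, 498.789, 217.949], 'ee_rot': [-0.572, 0.573, 0.415, -0.416], 'force': [0.033, 0.227, -0.544], 'wrist_torque': [-0.059, 0.008, 0.019], 'grip_width': 1.0}
scene [[457.4, 0.0, 318.0], [0.0, 457.4, 204.1], [0.0, 0.0, 1.0]] [[0.1404, -0.8027, 0.5795, 1350.8062], [0.99, 0.1072, -0.0913, -139.8877], [0.0112, 0.5866, 0.8098, 1277.2918], [0.0, 0.0, 0.0, 1.0]] ['img', 'intrinsics', 'T']
side [[474.6, 0.0, 319.2], [0.0, 474.6, 197.4], [0.0, 0.0, 1.0]] [[0.7534, 0.4881, -0.4407, -15.9257], [-0.6576, 0.561, -0.5029, -649.8312], [0.0018, 0.6686, 0.7436, 1136.5484], [0.0, 0.0, 0.0, 1.0]] ['img', 'intrinsics', 'T']
wrist [[309.7, 0.0, 321.5], [0.0, 309.7, 203.7], [0.0, 0.0, 1.0]] [[1.0, 0.0021, 0.0004, -0.0226], [-0.0003, 0.3022, -0.9532, -154.8161], [-0.0022, 0.9532, 0.3022, 77.8751], [0.0, 0.0, 0.0, 1.0]] ['img', 'intrinsics', 'mount']
```

View pics/scene0.png

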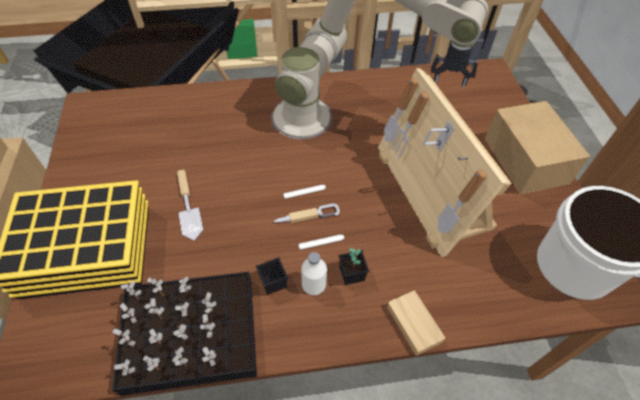

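View pics/side0.png

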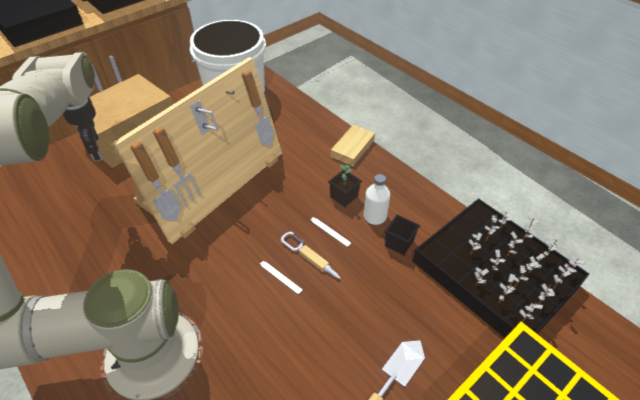

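View pics/wrist0.png

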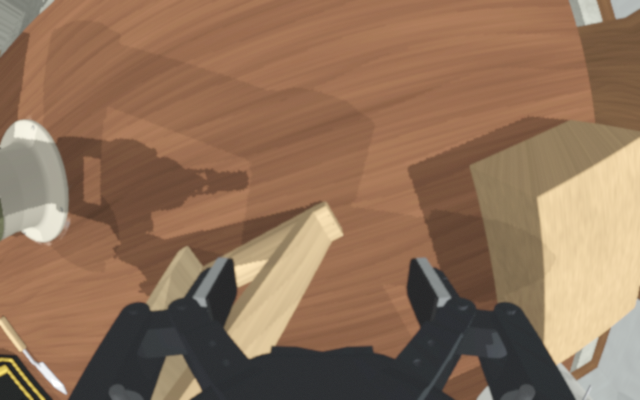

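```bash
cat > h.py <<'E'
from rig import ctrl
import cv2, numpy as np
from scipy.spatial.transform import Rotation as Ro
def ray(c,u,v):
    K=c["intrinsics"];T=np.array(c["T"]);d=np.array([(u-K[0][2])/K[0][0],-(v-K[1][2])/K[1][1],-1.]);d/=np.linalg.norm(d)
    return T[:3,3],T[:3,:3]@d
def proj(c,P):
    K=c["intrinsics"];T=np.array(c["T"]);p=(np.asarray(P)-T[:3,3])@T[:3,:3]
    return np.stack([K[0][2]+K[0][0]*p[...,0]/-p[...,2],K[1][2]-K[1][1]*p[...,1]/-p[...,2]],-1)
def onz(c,u,v,z):
    o,d=ray(c,u,v);return o+d*(z-o[2])/d[2]
def tri(rs):
    A=sum(np.eye(3)-np.outer(d,d) for o,d in rs);b=sum((np.eye(3)-np.outer(d,d))@o for o,d in rs)
    P=np.linalg.solve(A,b);return P,[np.linalg.norm((np.eye(3)-np.outer(d,d))@(P-o)) for o,d in rs]
def Rt(s):
    q=s["ee_rot"];return Ro.from_quat([q[1],q[2],q[3],q[0]]).as_matrix()
def wproj(c,s,P):
    M=np.array(c["mount"]);R=Rt(s)
    t=(np.asarray(P)-np.array(s["eef_pos"]))@R
    p=(t-M[:3,3])@M[:3,:3]
    x,y,z=p[...,0],-p[...,1],-p[...,2]
    r=np.hypot(x,y);th=np.arctan2(r,z);K=c["intrinsics"]
    return np.stack([K[0][2]+K[0][0]*th*x/r,K[1][2]+K[1][1]*th*y/r],-1)
def wray(c,s,u,v):
    M=np.array(c["mount"]);R=Rt(s);K=c["intrinsics"]
    x,y=(u-K[0][2])/K[0][0],(v-K[1][2])/K[1][1];th=np.hypot(x,y)
    d=np.array([np.sin(th)*x/th,-np.sin(th)*y/th,-np.cos(th)])
    return np.array(s["eef_pos"])+R@M[:3,3],R@(M[:3,:3]@d)
E
python3 - <<'E'
from h import *
print(np.round(Rt(ctrl.sense()),3))
for n in ["scene","side"]:
    c=ctrl.capture(n)
    for t in ["handle_mid","gate","hook_seat","rack","eye_plate","trowel","pot_a","pot_b","label_a","spray"]:
        for r in ctrl.regions_of(n,t)[:3]:
            m=r["region"];ys,xs=np.nonzero(m)
            print(n,t,round(r["score"],2),np.round(r["box"]),m.sum(),np.round(onz(c,xs.mean(),ys.mean(),11 if t[0] in 'hg' else 0)))
    im=c["img"]
    if n=="scene": cv2.imwrite("pics/s1.png",cv2.resize(im[170:260,260:380,::-1],None,fx=6,fy=6,interpolation=cv2.INTER_CUBIC)); cv2.imwrite("pics/s2.png",cv2.resize(im[60:260,370:520,::-1],None,fx=3,fy=3,interpolation=cv2.INTER_CUBIC))
    else: cv2.imwrite("pics/d1.png",cv2.resize(im[200:300,250:370,::-1],None,fx=6,fy=6,interpolation=cv2.INTER_CUBIC)); cv2.imwrite("pics/d2.png",cv2.resize(im[50:250,110:290,::-1],None,fx=3,fy=3,interpolation=cv2.INTER_CUBIC))
E
```

```text
[[ 0.311 -0.    -0.951]
 [ 0.951 -0.001  0.311]
 [-0.001 -1.     0.   ]]
scene handle_mid 0.74 [277. 201. 342. 223.] 426 [482. -35.  11.]
scene hook_seat 0.63 [279. 207. 342. 223.] 365 [485. -52.  11.]
scene rack 0.73 [376.  68. 514. 256.] 13401 [324. 477.   0.]
scene rack 0.52 [277. 204. 343. 224.] 477 [477. -47.   0.]
scene eye_plate 0.85 [378.  68. 512. 256.] 12489 [308. 478.   0.]
scene trowel 0.74 [176. 167. 202. 239.] 822 [ 405. -436.    0.]
scene pot_a 0.96 [339. 248. 372. 287.] 805 [692.  81.   0.]
scene pot_a 0.74 [255. 258. 290. 298.] 804 [ 688. -172.    0.]
scene pot_a 0.61 [300. 238. 342. 249.] 185 [589. -12.  -0.]
scene pot_b 0.96 [339. 248. 372. 287.] 805 [692.  81.   0.]
scene pot_b 0.74 [255. 258. 290. 298.] 804 [ 688. -172.    0.]
scene pot_b 0.61 [300. 238. 342. 249.] 185 [589. -12.  -0.]
scene label_a 0.75 [380.  69. 510. 257.] 13207 [323. 478.   0.]
scene label_a 0.69 [302. 237. 346. 248.] 172 [587.  -3.   0.]
scene label_a 0.43 [284. 188. 324. 198.] 152 [377. -42.   0.]
scene spray 0.8 [303. 251. 328. 296.] 840 [703. -46.   0.]
side handle_mid 0.69 [284. 234. 338. 278.] 540 [485. -37.  11.]
side hook_seat 0.81 [284. 235. 339. 279.] 487 [485. -48.  11.]
side rack 0.56 [110.  58. 280. 246.] 16781 [492. 565.   0.]
side trowel 0.86 [370. 343. 428. 400.] 1348 [ 448. -430.    0.]
side pot_a 0.78 [327. 166. 358. 207.] 866 [751. 100.   0.]
side pot_a 0.66 [384. 217. 420. 251.] 936 [ 745. -154.    0.]
side pot_b 0.78 [327. 166. 358. 207.] 866 [751. 100.   0.]
side pot_b 0.66 [384. 217. 420. 251.] 936 [ 745. -154.    0.]
side label_a 0.64 [263. 262. 303. 292.] 297 [380. -39.   0.]
side label_a 0.64 [312. 218. 352. 244.] 235 [592.  -7.   0.]
side label_a 0.32 [282. 234. 340. 278.] 641 [490. -34.   0.]
side spray 0.75 [364. 175. 390. 224.] 954 [786. -15.   0.]
```

View pics/s1.png

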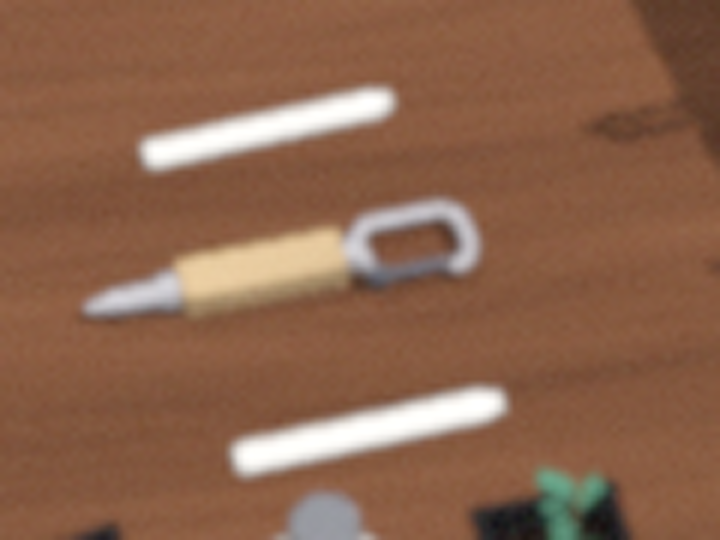

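View pics/s2.png

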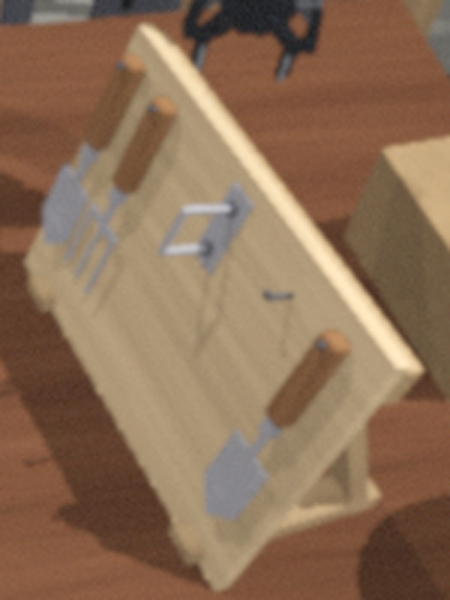

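View pics/d1.png

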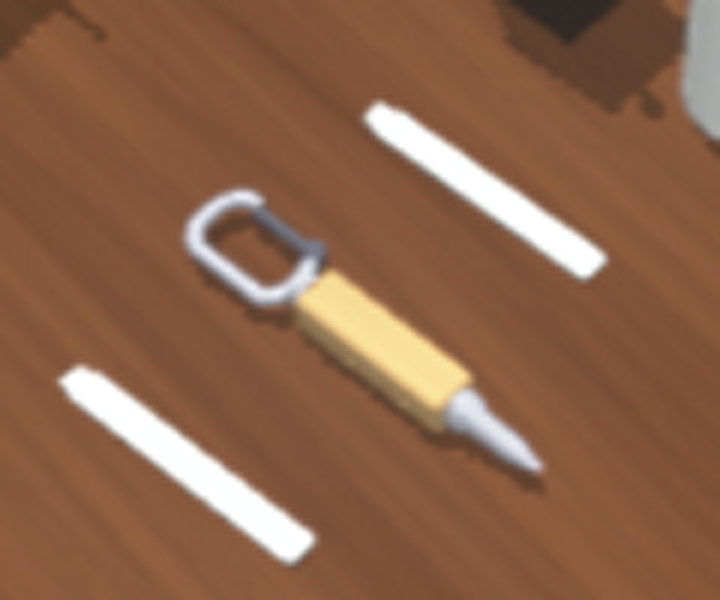

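View pics/d2.png

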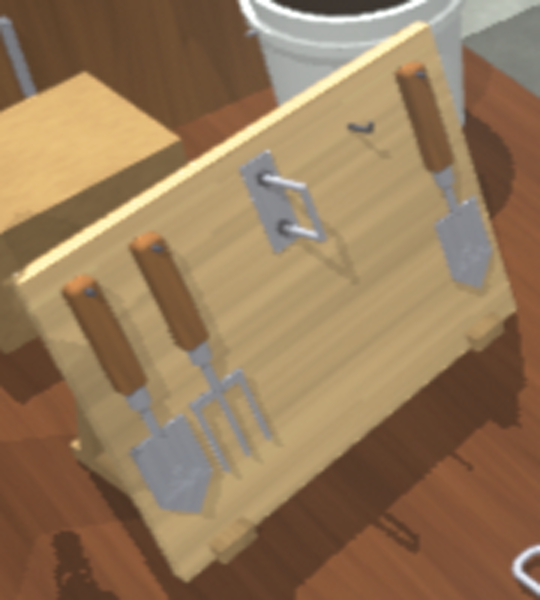

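```bash
cat > fit.py <<'E'
from h import *
from scipy.optimize import least_squares
cs=ctrl.capture("scene");cd=ctrl.capture("side")
a=0.26
def rackT(x,y,yaw):
    T=np.eye(4);T[:3,:3]=Ro.from_euler('z',yaw).as_matrix();T[:3,3]=[x,y,0];return T
# panel local: front face; up along slope
def pan(T,yy,s,out=0):
    up=np.array([np.sin(a),0,np.cos(a)]);n=np.array([-np.cos(a),0,np.sin(a)])
    p=np.array([0,yy,0])+up*s+n*out
    return T[:3,:3]@p+T[:3,3]
f=lambda x,y:(370+x/3,60+y/3); g=lambda x,y:(110+x/3,50+y/3)
corn={(250,357):(f(133,33),g(20,285)),(-250,357):(f(393,378),g(430,35)),(-250,0):(f(213,590),g(515,308)),(250,0):(f(25,265),g(180,580))}
def res(p,full=False):
    T=rackT(*p[:3]);r=[]
    for (yy,s),(A,B) in corn.items():
        P=pan(T,yy,s,p[3]);r+=list(proj(cs,P)-A)+list(proj(cd,P)-B)
    return np.array(r)
b=least_squares(res,[480,330,np.pi/2,0],loss='soft_l1')
print(np.round(b.x,3),np.round(res(b.x),1))
T=rackT(*b.x[:3])
# dibber
k=lambda x,y:(260+x/6,170+y/6); l=lambda x,y:(250+x/6,200+y/6)
pts={'tip':(k(85,308),l(540,468)),'end':(k(480,238),l(188,232)),'handle_back':(k(183,291),l(455,402)),'handle_front':(k(343,256),l(315,290))}
for n,(A,B) in pts.items():
    print(n,np.round(onz(cs,*A,11),1),np.round(onz(cd,*B,11),1),np.round(tri([ray(cs,*A),ray(cd,*B)])[0],1))
# eye
ey={'bartop':(f(184,210),g(305,187)),'barbot':(f(165,252),g(323,238)),'platetop':(f(235,208),g(262,178)),'platebot':(f(208,250),g(283,230))}
for n,(A,B) in ey.items():
    P,e=tri([ray(cs,*A),ray(cd,*B)]);
    L=(P-T[:3,3])@T[:3,:3]
    print(n,np.round(P,1),np.round(e,1),'rack',np.round(L,1),'up',round(L[0]*np.sin(a)+L[2]*np.cos(a),1),'out',round(-L[0]*np.cos(a)+L[2]*np.sin(a),1))
E
python3 fit.py
```

```text
[457.782 285.228   1.761 -32.819] [ 2.7 -1.  -0.7  0.2  0.4 -1.  -0.2 -2.3 -0.5  2.3  0.4  2.   0.1  1.1
  1.6  1.7]
tip [ 495.1 -151.5   11. ] [ 497.4 -152.4   11. ] [ 496.5 -152.2   12.5]
end [477.3  73.5  11. ] [458.8  61.2  11. ] [466.   74.8  -7.1]
handle_back [491.  -96.5  11. ] [491.9 -99.6  11. ] [491.6 -97.9  10.7]
handle_front [479.3  -5.   11. ] [483.6  -6.8  11. ] [482.1  -6.7  13.7]
bartop [449.3 331.9 324.5] [1.8 1.8] rack [ 47.4  -0.5 324.5] up 325.8 out 37.6
barbot [452.1 323.  268.9] [2.5 2.5] rack [ 38.2  -1.5 268.9] up 269.7 out 32.2
platetop [436.5 391.9 306.6] [2. 2.] rack [108.8   0.8 306.6] up 324.3 out -26.3
platebot [438.9 376.5 251.6] [1.6 1.6] rack [ 93.2   1.3 251.6] up 267.1 out -25.4
```

Request:
jog_arm:
  targets:
    - {"offset": [0,-0.03,0],"yaw": 0}
    - {"offset": [0,-0.07,0],"yaw": 0}
    - {"offset": [0,-0.11,0],"yaw": 0}
    - {"offset": [0,-0.15,0],"yaw": 0}
    - {"offset": [0,-0.19,0],"yaw": 0}
    - {"offset": [-0.01,-0.215,-0.011],"yaw": 0.05}
    - {"offset": [-0.03,-0.22,-0.034],"yaw": 0.12}
    - {"offset": [-0.055,-0.22,-0.062],"yaw": 0.2}
    - {"offset": [-0.08,-0.22,-0.091],"yaw": 0.28}
    - {"offset": [-0.105,-0.22,-0.119],"yaw": 0.36}
    - {"offset": [-0.13,-0.22,-0.147],"yaw": 0.44}
    - {"offset": [-0.155,-0.22,-0.176],"yaw": 0.52}

```text
time_s: 2.35
eef_pos: [282.4, 295.4, 438.6]
ee_rot: [0.66, -0.66, -0.253, 0.253]
force: [0.4, 0.0, -0.3]
grip_width: 0.998
```

Request:
jog_arm:
  targets:
    - {"offset": [-0.006,0,-0.03],"yaw": 0.06}
    - {"offset": [-0.012,0,-0.062],"yaw": 0.12}
    - {"offset": [-0.019,0,-0.095],"yaw": 0.18}
    - {"offset": [-0.026,0,-0.13],"yaw": 0.24}
    - {"offset": [-0.034,0,-0.17],"yaw": 0.31}
    - {"offset": [-0.042,0.01,-0.21],"yaw": 0.38}
    - {"offset": [-0.05,0.03,-0.25],"yaw": 0.45}
    - {"offset": [-0.058,0.055,-0.29],"yaw": 0.52}
    - {"offset": [-0.065,0.08,-0.325],"yaw": 0.58}
    - {"offset": [-0.072,0.105,-0.355],"yaw": 0.635}
    - {"offset": [-0.076,0.135,-0.38],"yaw": 0.635}
    - {"offset": [-0.0786,0.16,-0.392],"yaw": 0.635}

```text
time_s: 3.35
eef_pos: [486.7, -51.1, 277.1]
ee_rot: [-0.706, 0.706, 0.034, -0.033]
force: [1.4, 2.0, -0.2]
grip_width: 1.002
```

```bash
python3 - <<'E'
from h import *
s=ctrl.sense();c=ctrl.capture("wrist")
print(s["time_s"],np.round(s["eef_pos"],1),np.round(Rt(s),3).tolist(),np.round(s["dq"],3))
cv2.imwrite("pics/w1.png",c["img"][:,:,::-1])
for t in ["handle_mid"]:
    for r in ctrl.regions_of("wrist",t)[:2]: print(t,r["score"],np.round(r["box"]))
E
```

```text
3.35 [486.7 -51.1 277.1] [[0.996, 0.001, -0.094], [0.094, -0.0, 0.996], [0.001, -1.0, -0.0]] [-0.26   0.42   0.441  0.007 -0.841 -0.272]
handle_mid 0.77 [305.  75. 336. 230.]
```

View pics/w1.png

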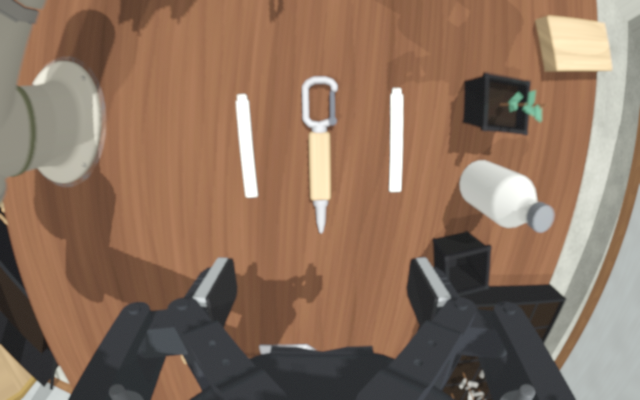

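```bash
python3 - <<'E'
from h import *
s=ctrl.sense();c=ctrl.capture("wrist")
im=c["img"];cv2.imwrite("pics/w2.png",cv2.resize(im[50:260,220:420,::-1],None,fx=2.8,fy=2.8,interpolation=cv2.INTER_CUBIC))
print(np.round(s["eef_pos"],1),np.round(s["dq"],3))
m=max(ctrl.regions_of("wrist","handle_mid"),key=lambda r:r["score"])["region"]
ys,xs=np.nonzero(m)
P=np.array([ (lambda o,d:o+d*(11-o[2])/d[2])(*wray(c,s,x,y)) for x,y in zip(xs,ys)])
mu=P.mean(0);u,sv,vt=np.linalg.svd((P-mu)[:,:2],full_matrices=False)
d=vt[0]*np.sign(vt[0][1]);t=(P-mu)[:,:2]@d
print(mu,np.degrees(np.arctan2(d[1],d[0])),t.min(),t.max())
for px in [(319,131),(320,199),(321,232),(320,77)]:
    o,dd=wray(c,s,*px);print(px,np.round(o+dd*(11-o[2])/dd[2],1))
E
```

```text
[484.9 -50.1 274. ] [ 0.05  -0.082 -0.087  0.012  0.092  0.028]
[480.67541301 -31.7626817   11.        ] 96.34776430471001 -117.43074634608885 102.76326161447271
(319, 131) [474.4  -2.6  11. ]
(320, 199) [484.3 -97.3  11. ]
(321, 232) [ 490.3 -147.2   11. ]
(320, 77) [469.1  70.3  11. ]
```

View pics/w2.png

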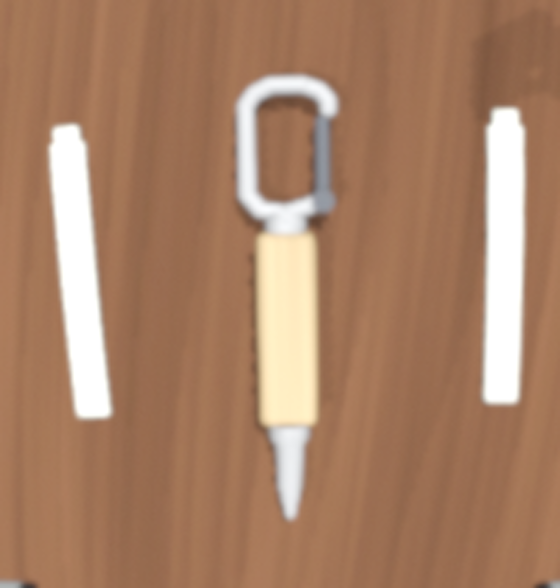

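```bash
python3 - <<'E'
from h import *
s=ctrl.sense();c=ctrl.capture("wrist")
print(np.round(s["eef_pos"],1),np.round(s["dq"],3),s["time_s"],np.round(Rt(s),3)[:,0])
im=c["img"];cv2.imwrite("pics/w3.png",cv2.resize(im[60:250,270:370,::-1],None,fx=3,fy=3,interpolation=cv2.INTER_CUBIC))
# handle by colour
hsv=cv2.cvtColor(im,cv2.COLOR_RGB2HSV)
m=((hsv[...,2]>190)&(hsv[...,1]>40)&(hsv[...,1]<130)).astype(np.uint8)
n,lab,st,ce=cv2.connectedComponentsWithStats(m)
for i in range(1,n):
    if st[i,4]>300: print(st[i],ce[i])
i=min([i for i in range(1,n) if st[i,4]>300],key=lambda i:abs(ce[i][0]-321)+abs(ce[i][1]-166))
ys,xs=np.nonzero(lab==i)
for z in (22,):
    P=np.array([ (lambda o,d:o+d*(z-o[2])/d[2])(*wray(c,s,x,y)) for x,y in zip(xs,ys)])[:,:2].astype(np.float32)
    r=cv2.minAreaRect(P);print(z,r)
for px in [(321,235)]:
    o,dd=wray(c,s,*px);print(px,np.round(o+dd*(11-o[2])/dd[2],1))
E
```

```text
[485.9 -48.5 279.2] [ 0.022 -0.038 -0.031 -0.001  0.001  0.001] 3.55 [0.995 0.096 0.   ]
[ 548   17   65   56 2961] [580.0682202   45.41472476]
[ 309  133   22   69 1387] [320.11679885 166.65032444]
[   0  346   32   54 1021] [ 10.97061704 376.85504407]
22 ((483.00543212890625, -50.68372344970703), (27.88399887084961, 94.33750915527344), 5.7497100830078125)
(321, 235) [ 494.4 -153.4   11. ]
```

View pics/w3.png

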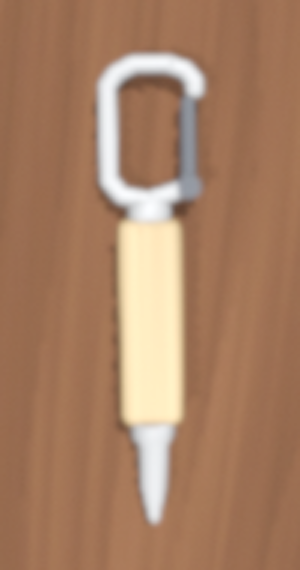

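Request:
jog_arm:
  targets:
    - {"offset": [-0.003,0.03,0.0125],"yaw": -0.004}
    - {"offset": [-0.0032,0.065,0.0125],"yaw": -0.004}
    - {"offset": [-0.0032,0.1,0.0125],"yaw": -0.004}
    - {"offset": [-0.0032,0.135,0.0125],"yaw": -0.004}
    - {"offset": [-0.0032,0.165,0.0125],"yaw": -0.004}
    - {"offset": [-0.0032,0.19,0.0125],"yaw": -0.004}
    - {"offset": [-0.0032,0.21,0.0125],"yaw": -0.004}
    - {"offset": [-0.0032,0.225,0.0125],"yaw": -0.004}
    - {"offset": [-0.0032,0.235,0.0125],"yaw": -0.004}
    - {"offset": [-0.0032,0.24,0.0125],"yaw": -0.004}
    - {"offset": [-0.0032,0.24,0.0125],"yaw": -0.004}
    - {"offset": [-0.0032,0.24,0.0125],"yaw": -0.004}

```text
time_s: 4.6
eef_pos: [483.1, -36.1, 41.4]
ee_rot: [-0.706, 0.707, 0.037, -0.034]
force: [0.4, -0.7, 0.4]
grip_width: 1.001
```

```bash
python3 - <<'E'
from h import *
s=ctrl.sense();c=ctrl.capture("wrist")
cv2.imwrite("pics/w4.png",c["img"][:,:,::-1])
print(np.round(s["eef_pos"],1),np.round(s["dq"],3),np.round(s["force"],1),np.round(Rt(s),3)[:,0])
E
```

```text
[483.1 -36.1  41.4] [-0.003 -0.004 -0.002  0.001 -0.002  0.   ] [ 0.4 -0.7  0.4] [0.995 0.101 0.004]
```

View pics/w4.png

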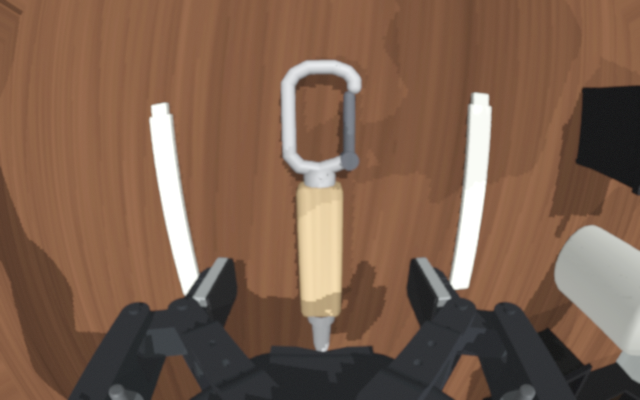

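Request:
jog_arm:
  targets:
    - {"offset": [-0.001,0.008,0],"yaw": 0}
    - {"offset": [-0.001,0.015,0],"yaw": 0}
    - {"offset": [-0.001,0.02,0],"yaw": 0}
    - {"offset": [-0.001,0.022,0],"yaw": 0}
    - {"offset": [-0.001,0.022,0],"yaw": 0}

```text
time_s: 5.07
eef_pos: [481.9, -36.2, 18.8]
ee_rot: [-0.706, 0.706, 0.037, -0.035]
force: [0.6, 0.2, 0.1]
grip_width: 0.995
```

Request:
jog_arm:
  targets:
    - {"offset": [0,0,0],"yaw": 0}
    - {"offset": [0,0,0],"yaw": 0}
    - {"offset": [0,0,0],"yaw": 0}
    - {"offset": [0,0,0],"yaw": 0}
    - {"offset": [0,0,0],"yaw": 0}
    - {"offset": [0,0,0],"yaw": 0}
    - {"offset": [0,0,0],"yaw": 0}
    - {"offset": [0,0,0],"yaw": 0}
  fingers: 0.01
  grip_force: 60

```text
time_s: 5.73
eef_pos: [481.9, -36.2, 18.8]
ee_rot: [-0.706, 0.706, 0.037, -0.035]
force: [-0.3, -0.7, 0.1]
grip_width: 0.116
```

```bash
python3 - <<'E'
from h import *
s=ctrl.sense();c=ctrl.capture("wrist")
cv2.imwrite("pics/w5.png",c["img"][:,:,::-1]);print(s["grip_width"],np.round(s["force"],1))
c=ctrl.capture("side");cv2.imwrite("pics/d5.png",cv2.resize(c["img"][180:300,230:390,::-1],None,fx=4,fy=4))
E
```

```text
0.11592125662613247 [-0.3 -0.7  0.1]
```

View pics/w5.png

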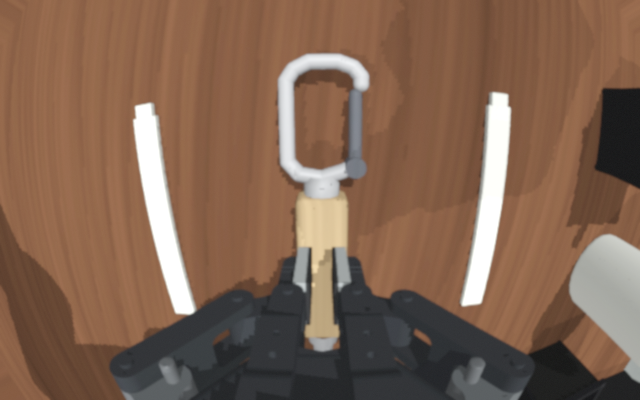

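View pics/d5.png

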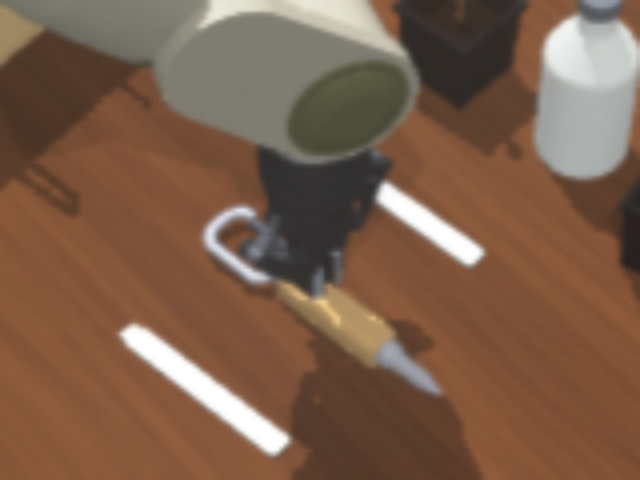

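```bash
python3 - <<'E'
from h import *
s=ctrl.sense();c=ctrl.capture("wrist")
R=Rt(s);p=np.array(s["eef_pos"])
for x in (5,14):
  for y in (17,4,-2,-20):
    for z in (-11,11): print(x,y,z,np.round(wproj(c,s,p+R@np.array([x,y,z])),0),np.round(wproj(c,s,p+R@np.array([-x,y,z])),0))
im=c["img"];cv2.imwrite("pics/w6.png",cv2.resize(im[170:370,240:400,::-1],None,fx=3,fy=3,interpolation=cv2.INTER_CUBIC))
E
```

```text
5 17 -11 [331. 256.] [314. 256.]
5 17 11 [331. 223.] [314. 223.]
5 4 -11 [331. 266.] [314. 266.]
5 4 11 [331. 232.] [313. 232.]
5 -2 -11 [331. 271.] [314. 271.]
5 -2 11 [332. 236.] [313. 236.]
5 -20 -11 [332. 289.] [313. 289.]
5 -20 11 [333. 251.] [312. 251.]
14 17 -11 [345. 256.] [300. 256.]
14 17 11 [346. 223.] [299. 223.]
14 4 -11 [346. 266.] [299. 266.]
14 4 11 [348. 232.] [297. 232.]
14 -2 -11 [347. 271.] [298. 271.]
14 -2 11 [348. 236.] [296. 236.]
14 -20 -11 [350. 288.] [295. 289.]
14 -20 11 [351. 251.] [294. 251.]
```

View pics/w6.png

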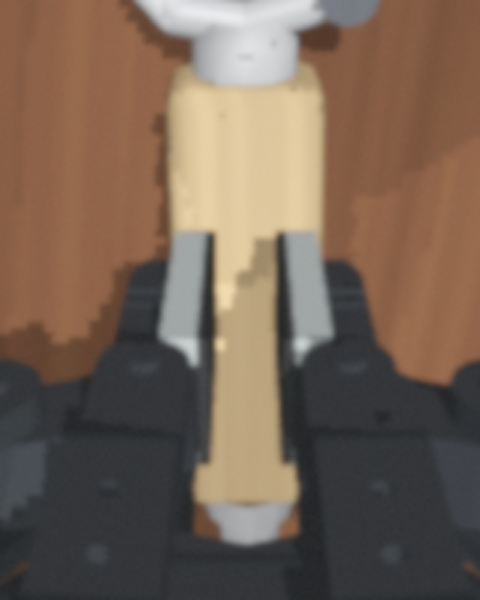

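```bash
python3 - <<'E'
from h import *
s=ctrl.sense()
R=Rt(s);p=np.array(s["eef_pos"])
for n in("scene","side"):
    c=ctrl.capture(n);im=c["img"].copy()
    q=[proj(c,p+R@np.array(v)) for v in ([-11,17,0],[11,17,0],[0,0,0],[-11,-20,0],[11,-20,0])]
    u,v=np.round(q[2]).astype(int);u0,v0=u-45,v-35
    z=cv2.resize(im[v0:v0+65,u0:u0+90,::-1],None,fx=8,fy=8,interpolation=cv2.INTER_CUBIC)
    for a in q: cv2.circle(z,tuple(np.round((a-[u0,v0]+.5)*8).astype(int).tolist()),3,(0,0,255),-1)
    cv2.imwrite(f"pics/{n}7.png",z)
E
```

```text
(no output)
```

View pics/scene7.png

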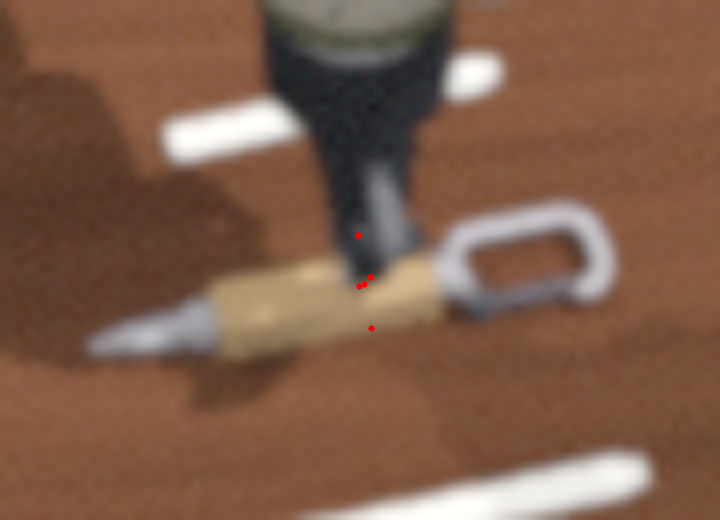

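View pics/side7.png

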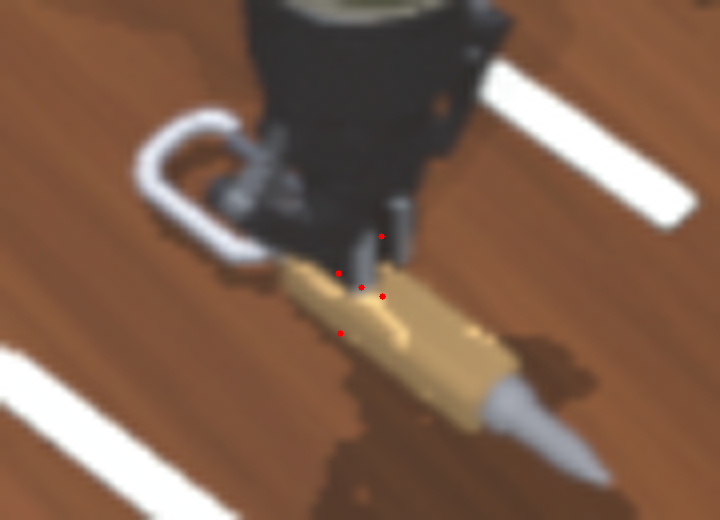

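Request:
jog_arm:
  targets:
    - {"offset": [0,0,0],"yaw": 0}
    - {"offset": [0,0,0],"yaw": 0}
    - {"offset": [0,0,0],"yaw": 0}
    - {"offset": [0,0,0],"yaw": 0}
    - {"offset": [0,0,0],"yaw": 0}
    - {"offset": [0,0,0],"yaw": 0}
  fingers: 0.06

```text
time_s: 6.48
eef_pos: [481.9, -36.2, 18.8]
ee_rot: [-0.706, 0.706, 0.037, -0.035]
force: [-0.0, 0.2, 0.0]
grip_width: 0.702
```

```bash
python3 - <<'E'
from h import *
s=ctrl.sense();print(s["grip_width"],s["force"],s["eef_pos"])
R=Rt(s);p=np.array(s["eef_pos"])
for n in("scene","side","wrist"):
    c=ctrl.capture(n);im=c["img"].copy()
    P=np.array([p+R@np.array([sx*30,y,z]) for sx in(-1,1) for y in(17,0,-17,-34) for z in (-11,11)])
    q=wproj(c,s,P) if n=="wrist" else proj(c,P)
    f=3 if n=="wrist" else 8
    u,v=np.round(q.mean(0)).astype(int);w,h=(110,75) if f==3 else (45,32);u0,v0=u-w,v-h
    z=cv2.resize(im[v0:v0+2*h,u0:u0+2*w,::-1],None,fx=f,fy=f,interpolation=cv2.INTER_CUBIC)
    col=[(0,0,255),(0,255,255),(0,255,0),(255,0,255)]
    for i,a in enumerate(q): cv2.circle(z,tuple(np.round((a-[u0,v0]+.5)*f).astype(int).tolist()),3,col[(i//2)%4],-1)
    cv2.imwrite(f"pics/{n}8.png",z)
E
```

```text
0.7022997285246383 [-0.04304295  0.18702963  0.01443882] [481.8796375  -36.24428061  18.77841064]
```

View pics/scene8.png

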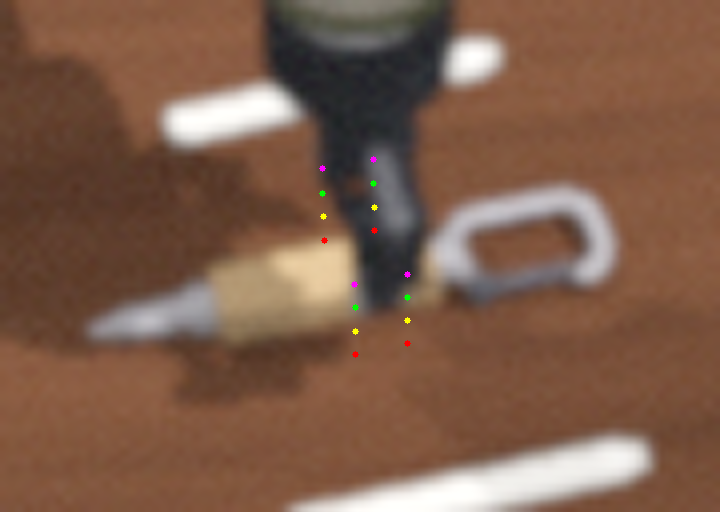

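View pics/side8.png

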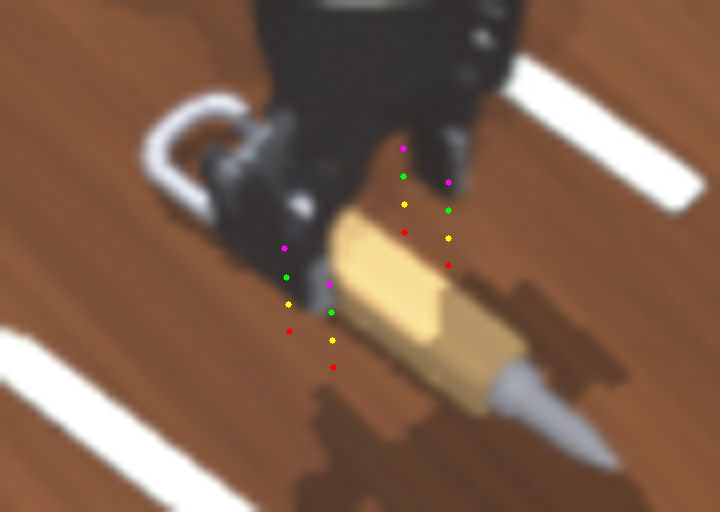

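View pics/wrist8.png

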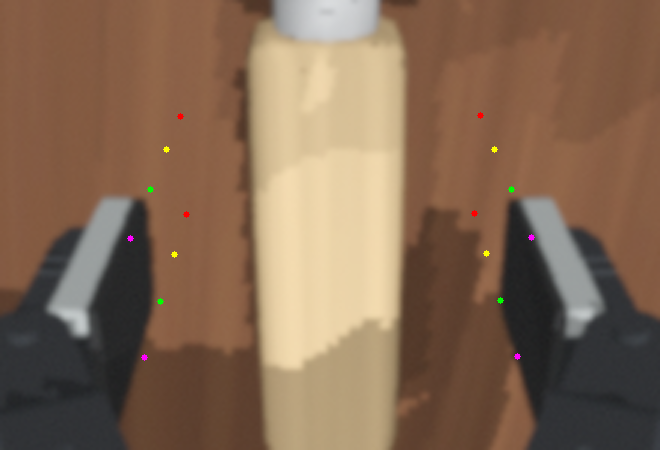

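Request:
jog_arm:
  targets:
    - {"offset": [0,0.005,0],"yaw": 0}
    - {"offset": [0,0.01,0],"yaw": 0}
    - {"offset": [0,0.015,0],"yaw": 0}
    - {"offset": [0,0.018,0],"yaw": 0}
    - {"offset": [0,0.018,0],"yaw": 0}

```text
time_s: 7.05
eef_pos: [481.5, -36.1, -0.1]
ee_rot: [-0.706, 0.706, 0.036, -0.035]
force: [0.5, -0.6, -0.2]
grip_width: 0.701
```

```bash
cat > tip.py <<'E'
from h import *
import sys
tag=sys.argv[1]
s=ctrl.sense();print(s["grip_width"],np.round(s["force"],1),s["eef_pos"])
R=Rt(s);p=np.array(s["eef_pos"])
for n in("side","wrist"):
    c=ctrl.capture(n);im=c["img"].copy()
    P=np.array([p+R@np.array([sx*30,y,z]) for sx in(-1,1) for y in(17,0,-17,-34) for z in (-11,11)])
    q=wproj(c,s,P) if n=="wrist" else proj(c,P)
    f=3 if n=="wrist" else 8
    u,v=np.round(q.mean(0)).astype(int);w,h=(110,75) if f==3 else (45,32);u0,v0=u-w,v-h
    z=cv2.resize(im[v0:v0+2*h,u0:u0+2*w,::-1],None,fx=f,fy=f,interpolation=cv2.INTER_CUBIC)
    cv2.imwrite(f"pics/{n}{tag}.png",z)
E
python3 tip.py 9
```

```text
0.7007730733934859 [ 0.5 -0.6 -0.2] [ 4.81477445e+02 -3.60882041e+01 -9.12194884e-02]
```

View pics/side9.png

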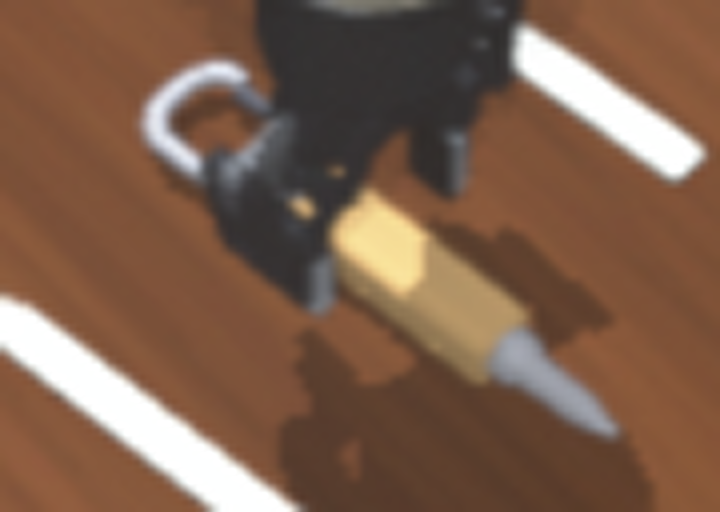

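View pics/wrist9.png

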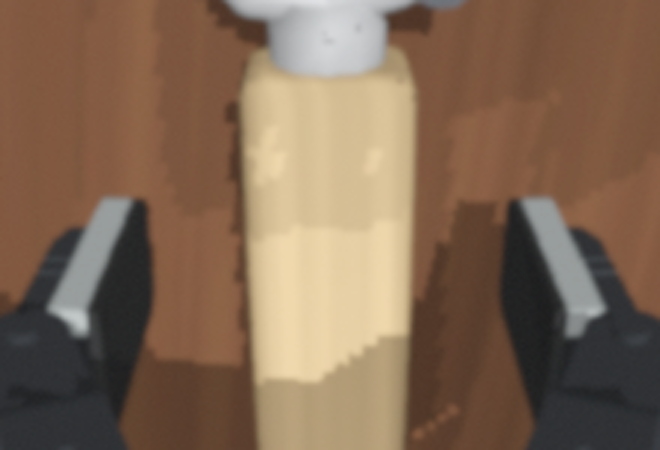

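Request:
jog_arm:
  targets:
    - {"offset": [0,0.003,0],"yaw": 0}
    - {"offset": [0,0.006,0],"yaw": 0}
    - {"offset": [0,0.008,0],"yaw": 0}
    - {"offset": [0,0.01,0],"yaw": 0}
    - {"offset": [0,0.01,0],"yaw": 0}

```text
time_s: 7.57
eef_pos: [481.7, -36.2, -9.8]
ee_rot: [-0.706, 0.706, 0.037, -0.035]
force: [-0.3, 1.1, -0.4]
grip_width: 0.704
```

Request:
jog_arm:
  targets:
    - {"offset": [0,0,0],"yaw": 0}
    - {"offset": [0,0,0],"yaw": 0}
    - {"offset": [0,0,0],"yaw": 0}
    - {"offset": [0,0,0],"yaw": 0}
    - {"offset": [0,0,0],"yaw": 0}
    - {"offset": [0,0,0],"yaw": 0}
  fingers: 0.015
  grip_force: 50

```text
time_s: 8.07
eef_pos: [481.9, -36.2, -9.5]
ee_rot: [-0.706, 0.706, 0.037, -0.035]
force: [-0.5, -0.2, 6.1]
grip_width: 0.31
```

```bash
python3 tip.py 10
```

```text
0.3095242896395296 [-0.5 -0.2  6.1] [481.94888082 -36.20033052  -9.48284353]
```

View pics/side10.png

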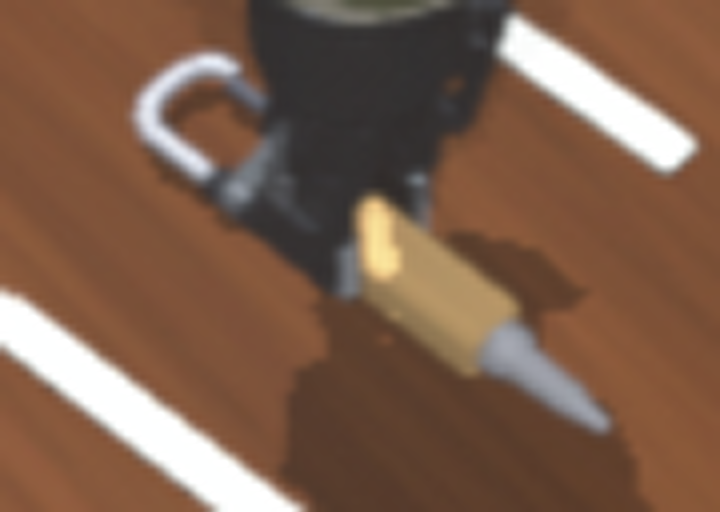

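View pics/wrist10.png

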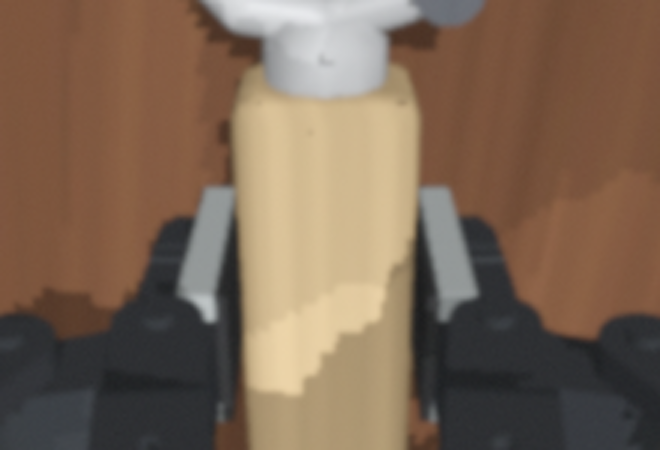

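Request:
jog_arm:
  targets:
    - {"offset": [0,-0.003,0],"yaw": 0}
    - {"offset": [0,-0.01,0],"yaw": 0}
    - {"offset": [0,-0.025,0],"yaw": 0}
    - {"offset": [0,-0.05,0],"yaw": 0}
    - {"offset": [0,-0.08,0],"yaw": 0}
    - {"offset": [0,-0.1,0],"yaw": 0}
    - {"offset": [0,-0.1,0],"yaw": 0}
    - {"offset": [0,-0.1,0],"yaw": 0}
  grip_force: 60

```text
time_s: 8.83
eef_pos: [481.8, -36.2, 91.1]
ee_rot: [-0.706, 0.707, 0.037, -0.034]
force: [-0.4, 1.0, -3.4]
grip_width: 0.312
```

```bash
python3 - <<'E'
from h import *
s=ctrl.sense();c=ctrl.capture("wrist");print(s["time_s"],s["grip_width"],np.round(s["force"],1),np.round(s["eef_pos"],1),np.round(s["wrist_torque"],2))
cv2.imwrite("pics/w11.png",c["img"][:,:,::-1])
c=ctrl.capture("side");cv2.imwrite("pics/d11.png",cv2.resize(c["img"][140:300,210:400,::-1],None,fx=4,fy=4))
E
```

```text
8.8333 0.31212395284928146 [-0.4  1.  -3.4] [481.8 -36.2  91.1] [ 0.01  0.04 -0.01]
```

View pics/w11.png

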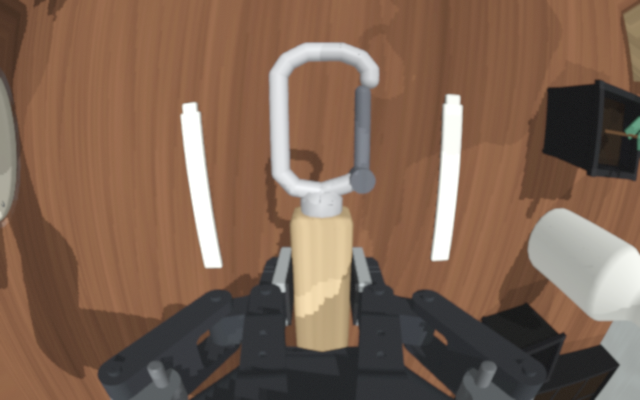

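View pics/d11.png

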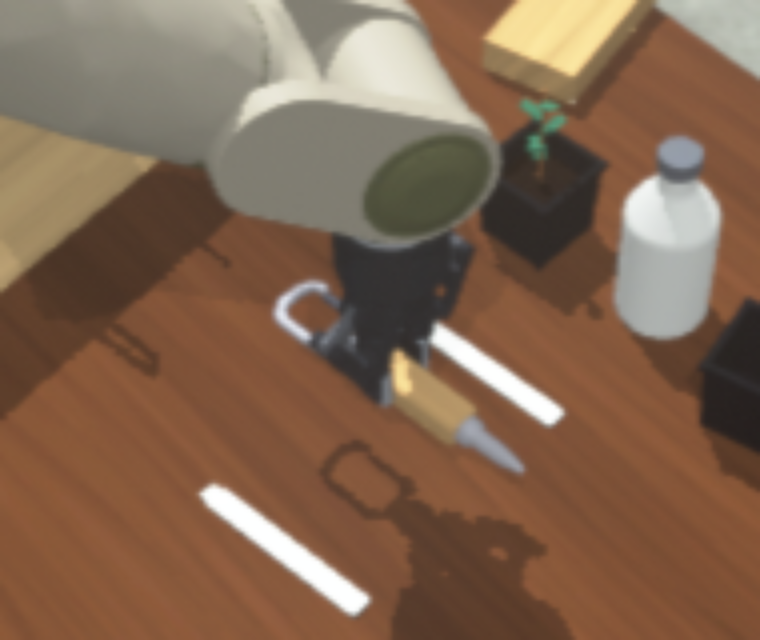

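```bash
cat >> h.py <<'E'
MID=np.array([0,-20.5,-12.])
def dib(s,v,mid=None,pitch=0):
    """dibber coords -> world"""
    v=np.atleast_2d(v).astype(float);m=MID if mid is None else np.asarray(mid)
    t=np.stack([-v[:,1],-v[:,2]*np.cos(pitch)+v[:,0]*np.sin(pitch),v[:,0]*np.cos(pitch)+v[:,2]*np.sin(pitch)],-1)+m
    return t@Rt(s).T+np.array(s["eef_pos"])
E
python3 - <<'E'
from h import *
from scipy.optimize import least_squares
s=ctrl.sense();c=ctrl.capture("wrist")
v=[[104,-21,0],[60,-18,0],[120,-1.5,0],[90,22,0],[45,14,11],[45,-14,11]]
print(np.round(wproj(c,s,dib(s,v)),1))
im=c["img"];z=cv2.resize(im[30:220,230:430,::-1],None,fx=3,fy=3,interpolation=cv2.INTER_CUBIC)
q=wproj(c,s,dib(s,v))
for a in q: cv2.circle(z,tuple(np.round((a-[230,30]+.5)*3).astype(int).tolist()),3,(0,0,255),-1)
cv2.imwrite("pics/w12.png",z)
E
```

```text
[[371.4  76.6]
 [362.8 176. ]
 [325.8  39.8]
 [271.3 108.7]
 [289.6 216.2]
 [355.5 216.1]]
```

View pics/w12.png

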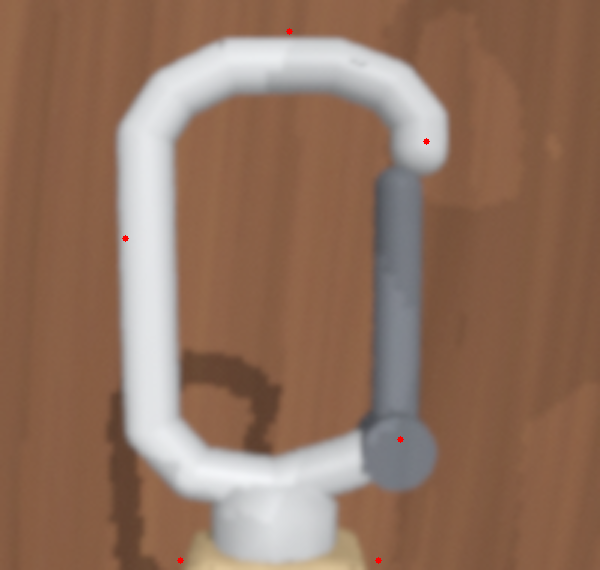

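```bash
sed -i 's/^MID=.*/MID=np.array([-0.7,-20.5,-14.])/' h.py; cat > goto.py <<'E'
from h import *
import sys
# goto.py Bx By Bz  xd yd zoff  yawdeg : offsets so bar point lies at (xd,yd,zoff) in dibber frame, dibber heading yawdeg
B=np.array(list(map(float,sys.argv[1:4])));v=np.array(list(map(float,sys.argv[4:7])));yw=np.radians(float(sys.argv[7]))
s=ctrl.sense();R=Rt(s);p=np.array(s["eef_pos"])
cur=np.arctan2(R[1,2],R[0,2])
xd=np.array([np.cos(yw),np.sin(yw),0]);yd=np.array([-xd[1],xd[0],0])
M=B-xd*v[0]-yd*v[1]-np.array([0,0,v[2]])
tz=xd;tx=-yd;ty=np.array([0,0,-1.])
T=M-(tx*MID[0]+ty*MID[1]+tz*MID[2])
print('t',s["time_s"],'eef',np.round(p,1),'F',np.round(s["force"],2),'heading',round(np.degrees(cur),2),'grip',round(s["grip_width"],3))
print('target TCP',np.round(T,1),'offset m',np.round(R.T@(T-p)/1000,4),'yaw',round(float(cur-yw),4))
Bd=(B-(p+R@MID))@R; print('bar now in dib: x %.1f y %.1f z %.1f'%(Bd[2],-Bd[0],-Bd[1]))
E
python3 goto.py 450.7 327.5 297 150 -48 5 101
```

```text
t 8.9833 eef [480.8 -35.9  89.3] F [-0.38 -0.53 -1.19] heading 95.8 grip 0.314
target TCP [430.2 185.  271.5] offset m [-0.0279 -0.1822  0.225 ] yaw -0.0907
bar now in dib: x 378.7 y -7.6 z 187.1
```

Request:
jog_arm:
  targets:
    - {"offset": [-0.002,-0.02,0.01],"yaw": -0.01}
    - {"offset": [-0.005,-0.045,0.03],"yaw": -0.02}
    - {"offset": [-0.008,-0.07,0.055],"yaw": -0.03}
    - {"offset": [-0.012,-0.095,0.085],"yaw": -0.045}
    - {"offset": [-0.016,-0.12,0.115],"yaw": -0.06}
    - {"offset": [-0.02,-0.142,0.145],"yaw": -0.07}
    - {"offset": [-0.023,-0.16,0.172],"yaw": -0.08}
    - {"offset": [-0.026,-0.172,0.195],"yaw": -0.085}
    - {"offset": [-0.028,-0.18,0.213],"yaw": -0.09}
    - {"offset": [-0.028,-0.182,0.222],"yaw": -0.09}
    - {"offset": [-0.028,-0.182,0.225],"yaw": -0.09}
    - {"offset": [-0.028,-0.182,0.225],"yaw": -0.09}

```text
time_s: 9.98
eef_pos: [430.0, 184.9, 270.1]
ee_rot: [0.704, -0.704, -0.067, 0.068]
force: [0.2, 1.0, -1.9]
grip_width: 0.31
```

```bash
python3 goto.py 450.7 327.5 297 84 -45 5 101; cat > look.py <<'E'
from h import *
import sys
t=sys.argv[1]
s=ctrl.sense();c=ctrl.capture("wrist")
cv2.imwrite(f"pics/w{t}.png",c["img"][:,:,::-1])
for n,(u,v,w,h) in {"scene":(380,80,110,80),"side":(140,60,150,110)}.items():
    c=ctrl.capture(n);cv2.imwrite(f"pics/{n}{t}.png",cv2.resize(c["img"][v:v+h,u:u+w,::-1],None,fx=5,fy=5,interpolation=cv2.INTER_CUBIC))
E
python3 look.py 13
```

```text
t 9.9833 eef [430.  184.9 270.1] F [ 0.16  0.98 -1.94] heading 100.98 grip 0.31
target TCP [420.6 250.3 271.5] offset m [ 0.0032 -0.0014  0.066 ] yaw -0.0003
bar now in dib: x 150.0 y -48.2 z 6.5
```

View pics/w13.png

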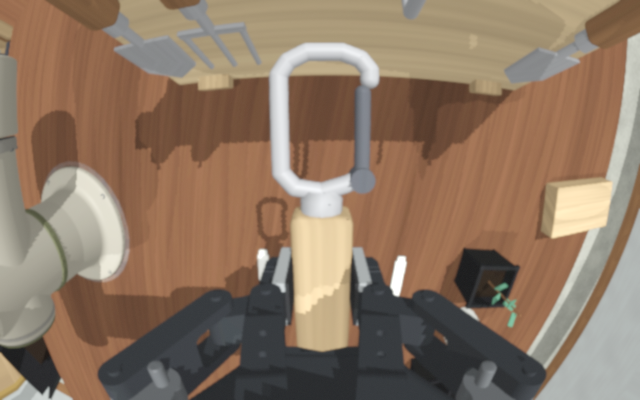

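View pics/scene13.png

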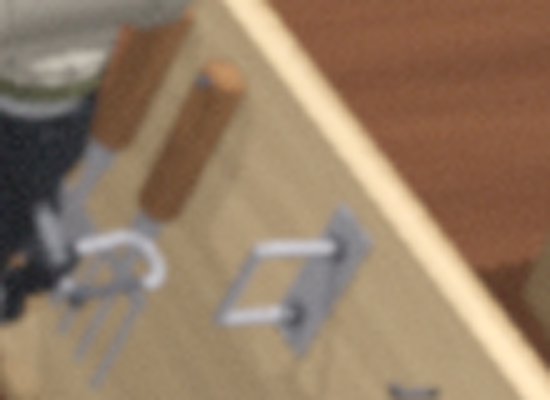

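View pics/side13.png

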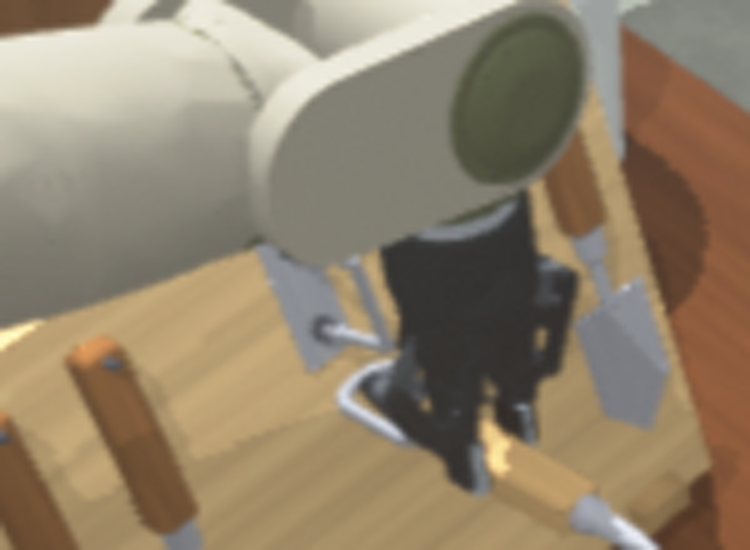

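```bash
python3 - <<'E'
import cv2
a=cv2.imread("pics/scene0.png")[115:160,415:465];b=cv2.imread("pics/side0.png")[95:140,185:235]
cv2.imwrite("pics/eye_s.png",cv2.resize(a,None,fx=14,fy=13,interpolation=cv2.INTER_CUBIC))
cv2.imwrite("pics/eye_d.png",cv2.resize(b,None,fx=14,fy=13,interpolation=cv2.INTER_CUBIC))
E
```

```text
(no output)
```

View pics/eye_s.png

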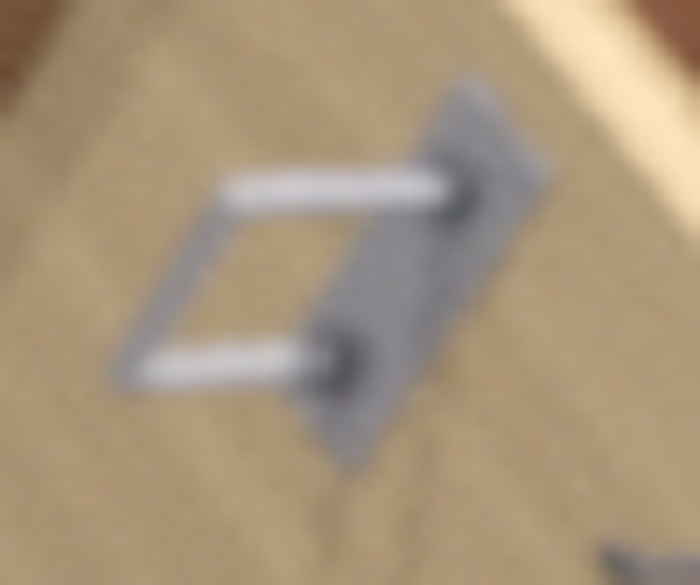

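View pics/eye_d.png

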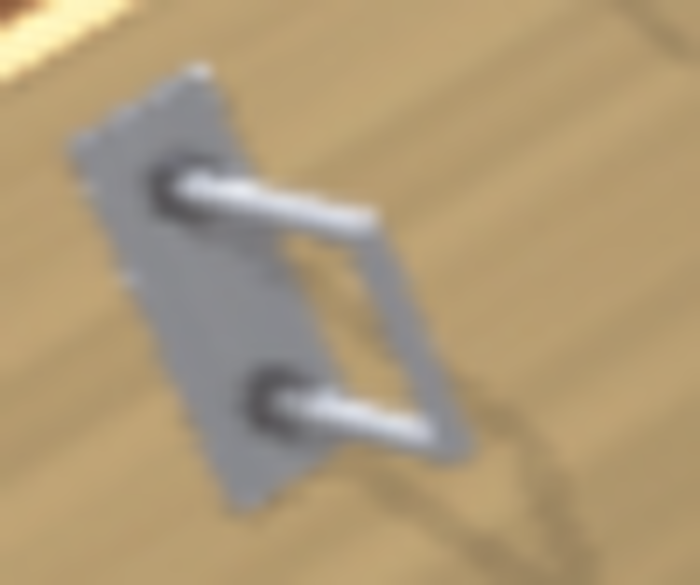

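```bash
python3 - <<'E'
from h import *
from scipy.optimize import least_squares
cs=ctrl.capture("scene");cd=ctrl.capture("side")
S=lambda x,y:np.array([415+x/14-.5,115+y/13-.5]);D=lambda x,y:np.array([185+x/14-.5,95+y/13-.5])
ob=[(27,1,S(225,192),D(368,225)),(-27,1,S(128,368),D(455,445)),(27,0,S(455,188),D(180,188)),(-27,0,S(335,362),D(268,400))]
def eye(p):
    C=p[:3];a=.26;yaw=p[3]
    n=np.array([np.cos(a)*np.cos(yaw),np.cos(a)*np.sin(yaw),-np.sin(a)]);u=np.array([np.sin(a)*np.cos(yaw),np.sin(a)*np.sin(yaw),np.cos(a)])
    return C,n,u
def res(p):
    C,n,u=eye(p);r=[]
    for z,b,A,B in ob:
        P=C+u*z-n*(p[4]*b+(1-b)*5)  # base nut ~5 out
        r+=list(proj(cs,P)-A)+list(proj(cd,P)-B)
    return np.array(r)
for fy in (None,np.radians(101)):
    f=(lambda p:res(p)) if fy is None else (lambda p:np.append(res(p),50*(p[3]-fy)))
    b=least_squares(f,[440,385,280,1.76,60]);C,n,u=eye(b.x)
    print(np.round(b.x,2),np.degrees(b.x[3]),np.round(b.fun,1));print('bar centre',np.round(C-n*b.x[4],1),'dir',np.round(u,3))
E
```

```text
[436.05 385.5  282.93   1.77  63.56] 101.57150777463272 [ 0.2  0.4 -0.5  0.1 -0.6  0.4 -0.1 -0.  -0.3 -0.1 -0.3 -0.4  0.2 -0.1
  0.2 -0.2]
bar centre [448.4 325.3 299.3] dir [-0.052  0.252  0.966]
[436.31 385.56 282.93   1.76  63.58] 101.10990100540026 [ 0.2  0.4 -0.5  0.1 -0.7  0.3 -0.1  0.  -0.3  0.  -0.2 -0.4  0.2 -0.1
  0.3 -0.3  0.1]
bar centre [448.2 325.3 299.3] dir [-0.05   0.252  0.966]
```

```bash
python3 goto.py 448.6 324 294 84 -45 0 101.3
```

```text
t 10.2333 eef [430.2 184.2 270.9] F [ 0.15 -0.19 -1.86] heading 100.89 grip 0.31
target TCP [418.9 246.7 273.5] offset m [ 0.0006 -0.0026  0.0635] yaw -0.0072
bar now in dib: x 147.8 y -45.1 z 2.6
```

Request:
jog_arm:
  targets:
    - {"offset": [0,-0.001,0.008],"yaw": -0.004}
    - {"offset": [0,-0.002,0.018],"yaw": -0.007}
    - {"offset": [0,-0.0026,0.028],"yaw": -0.007}
    - {"offset": [0,-0.0026,0.038],"yaw": -0.007}
    - {"offset": [0,-0.0026,0.048],"yaw": -0.007}
    - {"offset": [0,-0.0026,0.056],"yaw": -0.007}
    - {"offset": [0,-0.0026,0.061],"yaw": -0.007}
    - {"offset": [0.0006,-0.0026,0.0635],"yaw": -0.007}
    - {"offset": [0.0006,-0.0026,0.0635],"yaw": -0.007}
    - {"offset": [0.0006,-0.0026,0.0635],"yaw": -0.007}

```text
time_s: 11.07
eef_pos: [418.9, 246.6, 273.4]
ee_rot: [-0.704, 0.704, 0.069, -0.07]
force: [-0.0, 0.2, -1.6]
grip_width: 0.312
```

```bash
python3 goto.py 448.6 324 294 84 -30 0 101.3;python3 look.py 14
```

```text
t 11.0667 eef [418.9 246.6 273.4] F [-0.01  0.2  -1.59] heading 101.29 grip 0.312
target TCP [433.6 249.6 273.5] offset m [ 0.015  -0.0001  0.0001] yaw -0.0002
bar now in dib: x 84.1 y -45.0 z 0.1
```

View pics/w14.png

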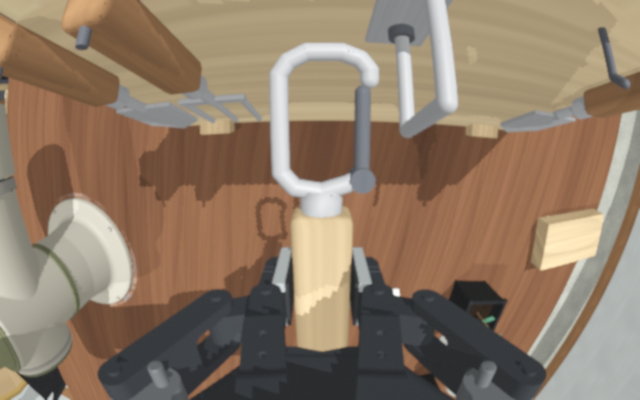

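View pics/scene14.png

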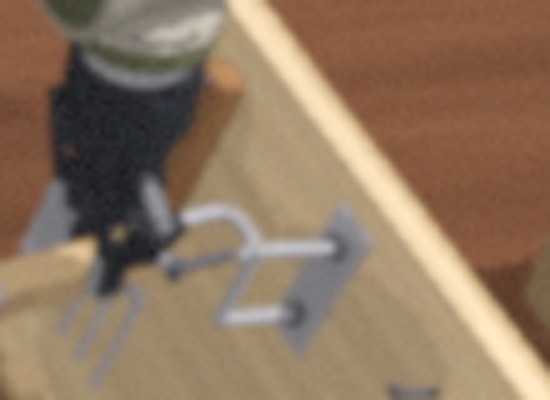

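```bash
python3 - <<'E'
from h import *
s=ctrl.sense();c=ctrl.capture("wrist")
B=np.array([448.3,325.3,299.3]);u=np.array([-.051,.252,.966]);n=np.array([-.19,.948,-.257])
for z in (27,0,-27): print(z,np.round(wproj(c,s,B+u*z),1), np.round(wproj(c,s,B+u*z+n*50),1))
im=c["img"];z=cv2.resize(im[0:200,250:490,::-1],None,fx=3,fy=3,interpolation=cv2.INTER_CUBIC)
for k in (27,0,-27):
    for m in (0,50):
        a=wproj(c,s,B+u*k+n*m);cv2.circle(z,tuple(np.round((a-[250,0]+.5)*3).astype(int).tolist()),3,(0,0,255),-1)
for v in ([104,-21,0],[60,-18,0],[120,-1.5,0],[90,22,0]):
    a=wproj(c,s,dib(s,v))[0];cv2.circle(z,tuple(np.round((a-[250,0]+.5)*3).astype(int).tolist()),3,(0,255,0),-1)
cv2.imwrite("pics/w15.png",z)
E
```

```text
27 [449.9 111.1] [435.4  -7.2]
0 [425.5 125.8] [417.1  24.1]
-27 [408.6 136. ] [403.5  47.6]
```

View pics/w15.png

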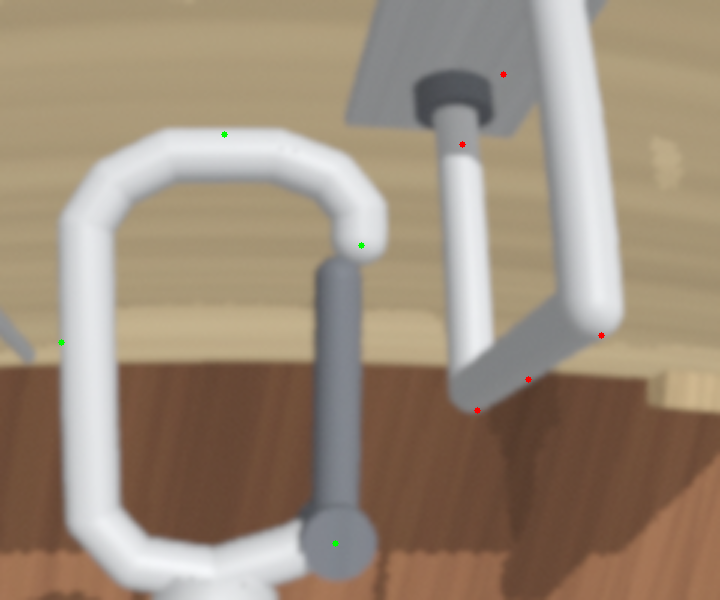

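Request:
jog_arm:
  targets:
    - {"offset": [0.004,0,0],"yaw": 0}
    - {"offset": [0.008,0,0],"yaw": 0}
    - {"offset": [0.012,0,0],"yaw": 0}
    - {"offset": [0.015,0,0],"yaw": 0}
    - {"offset": [0.017,0,0],"yaw": 0}
    - {"offset": [0.019,0,0],"yaw": 0}
    - {"offset": [0.021,0,0],"yaw": 0}
    - {"offset": [0.021,0,0],"yaw": 0}

```text
time_s: 11.93
eef_pos: [439.4, 250.4, 273.3]
ee_rot: [-0.704, 0.704, 0.069, -0.07]
force: [-3.2, -1.0, -1.2]
grip_width: 0.314
```

```bash
cat > lw.py <<'E'
from h import *
import sys
t=sys.argv[1]
s=ctrl.sense();R=Rt(s);c=ctrl.capture("wrist")
print('t',s["time_s"],np.round(s["eef_pos"],1),'Ftool(x,y,z)',np.round(R.T@s["force"],2),'tq',np.round(R.T@s["wrist_torque"],2),'grip',round(s["grip_width"],3))
cv2.imwrite(f"pics/w{t}.png",cv2.resize(c["img"][0:230,230:470,::-1],None,fx=2.6,fy=2.6,interpolation=cv2.INTER_CUBIC))
E
python3 lw.py 16; python3 goto.py 448.6 324 294 84 -12 0 101.3
```

```text
t 11.9333 [439.4 250.4 273.3] Ftool(x,y,z) [-3.33  1.24 -0.39] tq [-0.12 -0.24  0.54] grip 0.314
t 11.9833 eef [439.2 250.4 273.3] F [-3.   -1.68 -0.78] heading 101.27 grip 0.312
target TCP [451.2 253.1 273.5] offset m [ 0.0123 -0.0002  0.0004] yaw -0.0005
bar now in dib: x 84.4 y -24.2 z 0.2
```

View pics/w16.png

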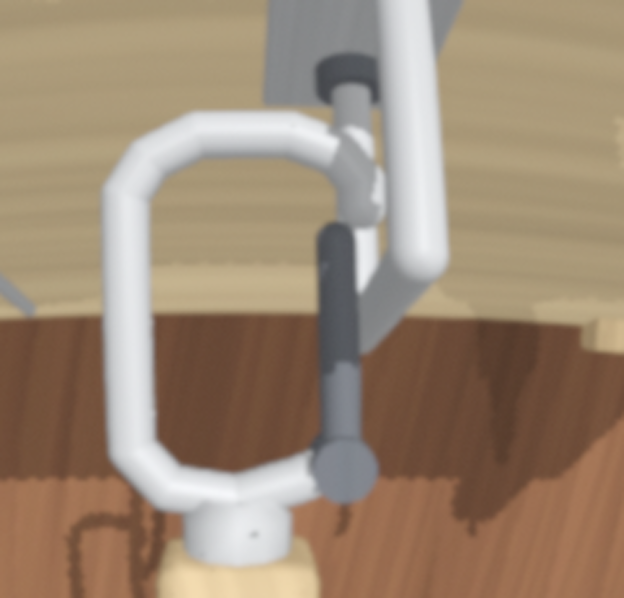

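Request:
jog_arm:
  targets:
    - {"offset": [0.002,0,0],"yaw": 0}
    - {"offset": [0.004,0,0],"yaw": 0}
    - {"offset": [0.006,0,0],"yaw": 0}
    - {"offset": [0.007,0,0],"yaw": 0}
    - {"offset": [0.007,0,0],"yaw": 0}

```text
time_s: 12.4
eef_pos: [446.2, 251.9, 273.2]
ee_rot: [-0.704, 0.704, 0.069, -0.07]
force: [-4.1, -1.1, -1.1]
grip_width: 0.312
```

```bash
python3 lw.py 17
```

```text
t 12.4 [446.2 251.9 273.2] Ftool(x,y,z) [-4.22  1.12 -0.24] tq [-0.02 -0.26  0.62] grip 0.312
```

View pics/w17.png

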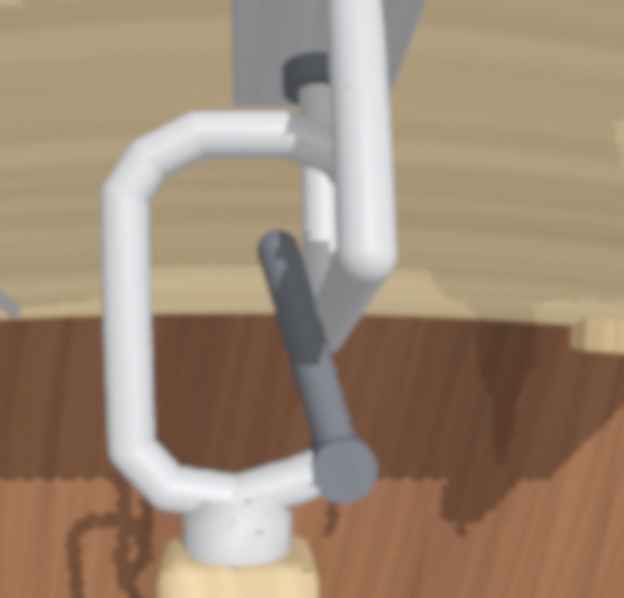

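Request:
jog_arm:
  targets:
    - {"offset": [0.002,0,0],"yaw": 0}
    - {"offset": [0.004,0,0],"yaw": 0}
    - {"offset": [0.006,0,0],"yaw": 0}
    - {"offset": [0.008,0,0],"yaw": 0}
    - {"offset": [0.009,0,0],"yaw": 0}
    - {"offset": [0.009,0,0],"yaw": 0}

```text
time_s: 12.95
eef_pos: [455.2, 253.5, 273.2]
ee_rot: [-0.704, 0.704, 0.069, -0.07]
force: [-4.3, -2.2, -1.3]
grip_width: 0.315
```

```bash
python3 lw.py 18; python3 goto.py 448.6 324 294 84 -12 0 101.3|tail -1
```

```text
t 12.95 [455.2 253.5 273.2] Ftool(x,y,z) [-4.64  1.35 -1.3 ] tq [-0.17 -0.28  0.69] grip 0.315
bar now in dib: x 84.5 y -8.0 z 0.4
```

View pics/w18.png

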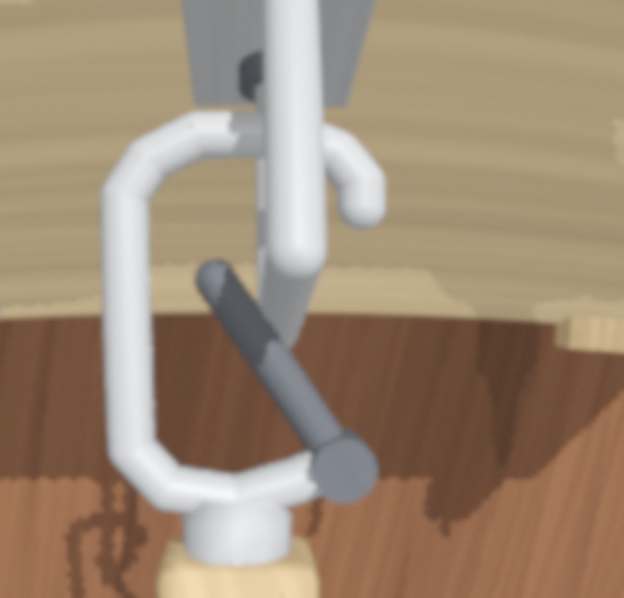

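Request:
jog_arm:
  targets:
    - {"offset": [0.0005,0,-0.003],"yaw": 0}
    - {"offset": [0.001,0,-0.006],"yaw": 0}
    - {"offset": [0.003,0,-0.009],"yaw": 0}
    - {"offset": [0.005,0,-0.012],"yaw": 0}
    - {"offset": [0.006,0,-0.014],"yaw": 0}
    - {"offset": [0.006,0,-0.016],"yaw": 0}
    - {"offset": [0.006,0,-0.016],"yaw": 0}

```text
time_s: 13.58
eef_pos: [464.8, 238.6, 273.3]
ee_rot: [-0.704, 0.704, 0.069, -0.069]
force: [0.6, -0.2, -2.1]
grip_width: 0.312
```

```bash
python3 lw.py 19; python3 goto.py 448.6 324 294 84 -12 0 101.3|tail -1
```

```text
t 13.5833 [464.8 238.6 273.3] Ftool(x,y,z) [ 0.52  2.11 -0.35] tq [-0.04 -0.01  0.02] grip 0.312
bar now in dib: x 100.7 y -1.6 z 0.2
```

View pics/w19.png

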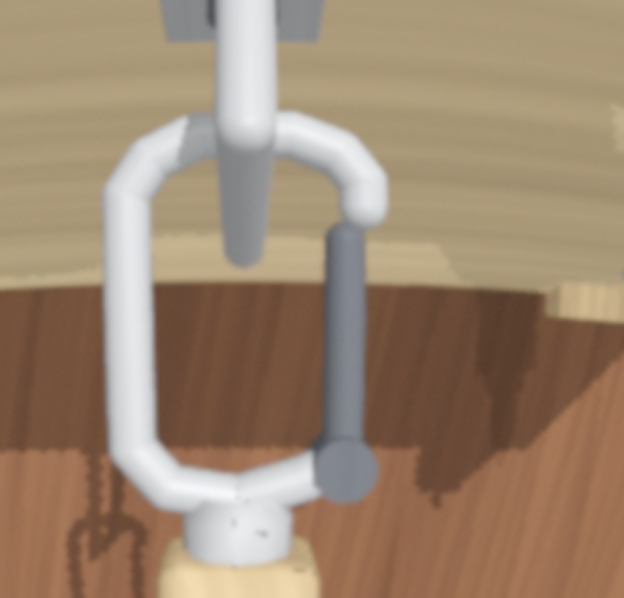

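Request:
jog_arm:
  targets:
    - {"offset": [0,0,-0.001],"yaw": 0}
    - {"offset": [0,0,-0.002],"yaw": 0}
    - {"offset": [0,0,-0.003],"yaw": 0}
    - {"offset": [0,0,-0.003],"yaw": 0}

```text
time_s: 13.97
eef_pos: [465.2, 235.7, 273.3]
ee_rot: [-0.704, 0.704, 0.069, -0.069]
force: [-0.2, 0.2, -1.5]
grip_width: 0.313
```

```bash
python3 lw.py 20
```

```text
t 13.9667 [465.2 235.7 273.3] Ftool(x,y,z) [-0.14  1.5   0.19] tq [0.02 0.01 0.04] grip 0.313
```

Request:
jog_arm:
  targets:
    - {"offset": [0,0,-0.001],"yaw": 0}
    - {"offset": [0,0,-0.002],"yaw": 0}
    - {"offset": [0,0,-0.002],"yaw": 0}

```text
time_s: 14.27
eef_pos: [465.4, 234.4, 273.3]
ee_rot: [0.704, -0.703, -0.069, 0.069]
force: [-1.2, 5.4, -2.2]
grip_width: 0.314
```

```bash
python3 lw.py 21
```

```text
t 14.2667 [465.4 234.4 273.3] Ftool(x,y,z) [-0.07  2.2   5.56] tq [ 0.73  0.02 -0.05] grip 0.314
```

Request:
jog_arm:
  targets:
    - {"offset": [0,0,-0.0007],"yaw": 0}
    - {"offset": [0,0,-0.001],"yaw": 0}
    - {"offset": [0,0,-0.001],"yaw": 0}
    - {"offset": [0,0,-0.001],"yaw": 0}

```text
time_s: 14.65
eef_pos: [465.4, 234.3, 273.2]
ee_rot: [0.705, -0.703, -0.069, 0.07]
force: [0.1, 7.9, -3.1]
grip_width: 0.314
```

```bash
python3 lw.py 22
```

```text
t 14.65 [465.4 234.3 273.2] Ftool(x,y,z) [1.63 3.09 7.71] tq [ 1.17  0.08 -0.12] grip 0.314
```

View pics/w22.png

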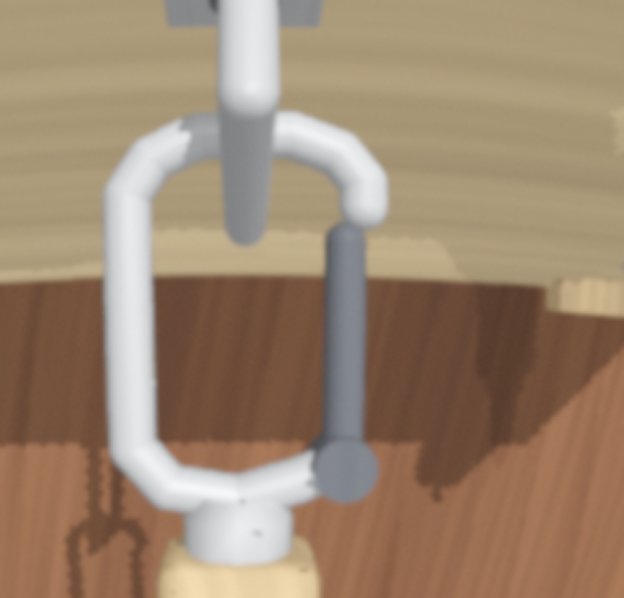

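Request:
jog_arm:
  targets:
    - {"offset": [0,0,0.001],"yaw": 0}
    - {"offset": [0,0.002,0.001],"yaw": 0}
    - {"offset": [0,0.004,0.0005],"yaw": 0}
    - {"offset": [0,0.006,0],"yaw": 0}
    - {"offset": [0,0.008,-0.0005],"yaw": 0}
    - {"offset": [0,0.009,-0.001],"yaw": 0}
    - {"offset": [0,0.009,-0.001],"yaw": 0}

```text
time_s: 15.28
eef_pos: [465.6, 233.1, 263.9]
ee_rot: [0.705, -0.703, -0.069, 0.07]
force: [-0.4, -0.3, -1.1]
grip_width: 0.309
```

```bash
python3 lw.py 23; python3 look.py 23b
```

```text
t 15.2833 [465.6 233.1 263.9] Ftool(x,y,z) [-0.43  1.09 -0.27] tq [-0.04  0.01  0.01] grip 0.309
```

View pics/scene23b.png

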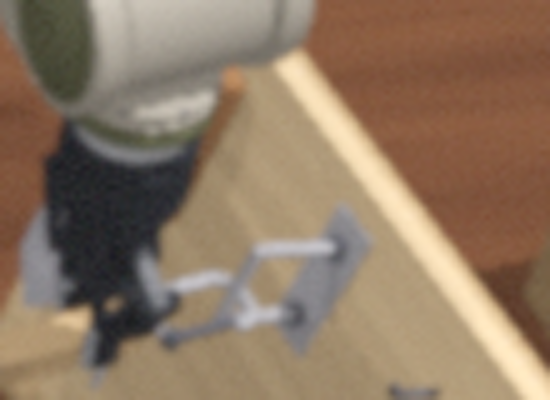

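View pics/w23.png

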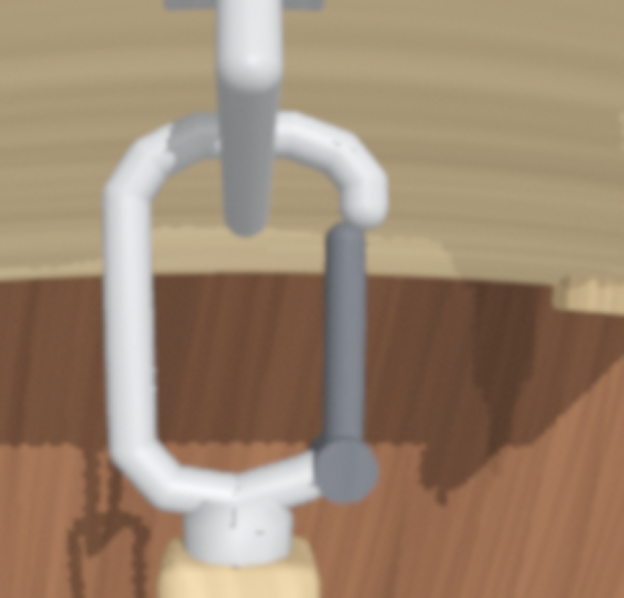

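Request:
jog_arm:
  targets:
    - {"offset": [0,0,-0.0008],"yaw": 0}
    - {"offset": [0,0,-0.0015],"yaw": 0}
    - {"offset": [0,0,-0.002],"yaw": 0}
    - {"offset": [0,0,-0.002],"yaw": 0}

```text
time_s: 15.82
eef_pos: [465.9, 232.2, 264.4]
ee_rot: [0.705, -0.702, -0.069, 0.07]
force: [-0.3, 5.8, -1.7]
grip_width: 0.318
```

Firm tug again (5.8 N) with the gate shut, so I'm letting go.

Request:
jog_arm:
  targets:
    - {"offset": [0,0,0],"yaw": 0}
    - {"offset": [0,0,0],"yaw": 0}
    - {"offset": [0,0,0],"yaw": 0}
    - {"offset": [0,0,0],"yaw": 0}
    - {"offset": [0,0,0],"yaw": 0}
    - {"offset": [0,0,0],"yaw": 0}
    - {"offset": [0,0,0],"yaw": 0}
    - {"offset": [0,0,0],"yaw": 0}
  fingers: 0.085

```text
time_s: 16.48
eef_pos: [465.9, 232.2, 264.4]
ee_rot: [0.705, -0.702, -0.069, 0.07]
force: [0.4, -0.7, -0.2]
grip_width: 0.994
```

```bash
python3 lw.py 24; python3 look.py 24b
```

```text
t 16.4833 [465.9 232.2 264.4] Ftool(x,y,z) [ 0.25  0.18 -0.76] tq [ 0.02  0.01 -0.  ] grip 0.994
```

View pics/scene24b.png

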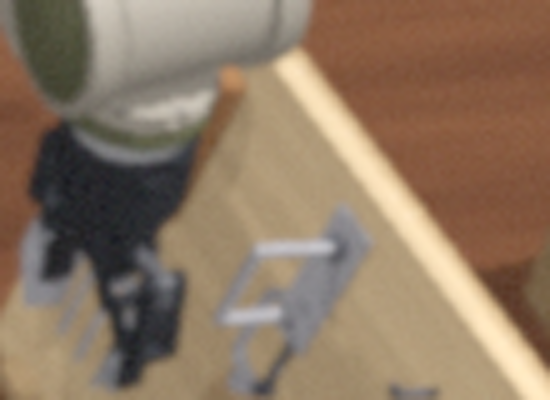

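View pics/w24b.png

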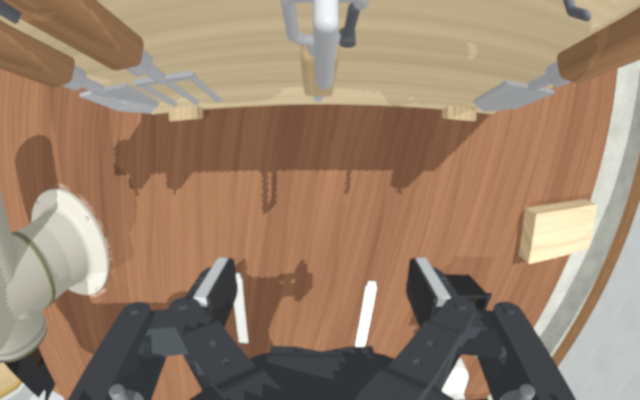

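Request:
jog_arm:
  targets:
    - {"offset": [0,-0.01,-0.01],"yaw": 0}
    - {"offset": [0,-0.02,-0.03],"yaw": 0}
    - {"offset": [0,-0.03,-0.05],"yaw": 0}
    - {"offset": [0,-0.04,-0.075],"yaw": 0}
    - {"offset": [0,-0.05,-0.1],"yaw": 0}
    - {"offset": [0,-0.05,-0.125],"yaw": 0}
    - {"offset": [0,-0.05,-0.145],"yaw": 0}
    - {"offset": [0,-0.05,-0.15],"yaw": 0}
    - {"offset": [0,-0.05,-0.15],"yaw": 0}
    - {"offset": [0,-0.05,-0.15],"yaw": 0}
    - {"offset": [0,-0.05,-0.15],"yaw": 0}
    - {"offset": [0,-0.05,-0.15],"yaw": 0}

```text
time_s: 17.68
eef_pos: [495.1, 85.7, 313.8]
ee_rot: [0.705, -0.702, -0.07, 0.07]
force: [0.3, -0.2, -0.3]
grip_width: 0.997
```

Request:
jog_arm:
  targets:
    - {"offset": [0,0,0],"yaw": 0}
    - {"offset": [0,0,0],"yaw": 0}
    - {"offset": [0,0,0],"yaw": 0}
    - {"offset": [0,0,0],"yaw": 0}
    - {"offset": [0,0,0],"yaw": 0}
    - {"offset": [0,0,0],"yaw": 0}
    - {"offset": [0,0,0],"yaw": 0}
    - {"offset": [0,0,0],"yaw": 0}
    - {"offset": [0,0,0],"yaw": 0}
    - {"offset": [0,0,0],"yaw": 0}
    - {"offset": [0,0,0],"yaw": 0}
    - {"offset": [0,0,0],"yaw": 0}

```text
time_s: 18.68
eef_pos: [495.1, 85.7, 313.8]
ee_rot: [0.705, -0.702, -0.07, 0.07]
force: [-1.0, -0.2, -0.1]
grip_width: 0.992
```

```bash
python3 - <<'E'
from h import *
im=[]
for k in range(2):
    a=ctrl.capture("scene")["img"].astype(int);im.append(a)
    b=ctrl.capture("side")["img"];w=ctrl.capture("wrist")["img"]
    for _ in range(3): ctrl.capture("wrist")
d=np.abs(im[0]-im[1]).sum(2);print('moved px in eye area',(d[110:220,390:470]>60).sum(),ctrl.sense()["time_s"])
cv2.imwrite("pics/scene25.png",cv2.resize(im[1].astype(np.uint8)[100:230,370:500,::-1],None,fx=4.5,fy=4.5,interpolation=cv2.INTER_CUBIC))
cv2.imwrite("pics/sceneF.png",im[1].astype(np.uint8)[:,:,::-1]);cv2.imwrite("pics/sideF.png",b[:,:,::-1]);cv2.imwrite("pics/w25.png",w[:,:,::-1])
E
```

```text
moved px in eye area 0 19.2833
```

View pics/scene25.png

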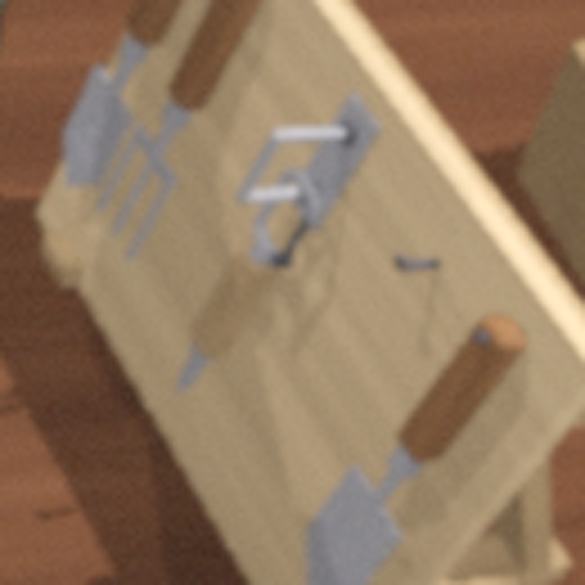

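View pics/sideF.png

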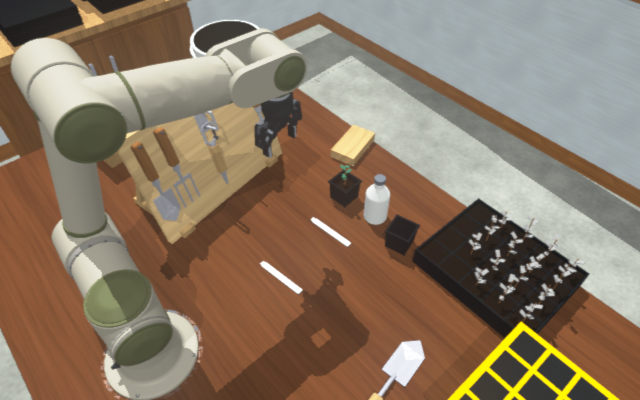

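View pics/sceneF.png

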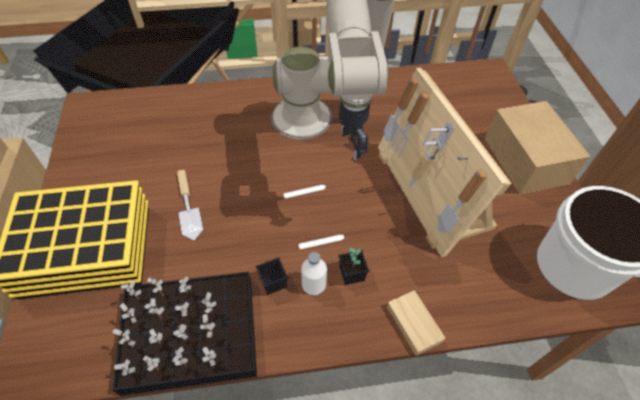

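```bash
python3 -c "
from rig import ctrl
print(ctrl.finish_job(), ctrl.sense()['time_s'])"
```

```text
the job is handed in; nothing more can be done
the job is handed in; nothing more can be done
```

The dibber is hanging at rest from the U-bolt eye, with its gate shut behind the bar, and the job is handed in at about 19 s on the robot's clock.

- **Grasp:** I picked it up by the wooden handle. The first close met no handle. All three cameras put the fingertips behind the reported TCP, though the description puts them 17 mm ahead of it. I went about 29 mm deeper and then had a good hold, with the fingers stopped at about 27 mm.
- **Hooking on:** I pressed the gate onto the bar about 86 mm along the tool. The measured force was at most 4.6 N. I moved the bar past the nose and pulled back, and the wrist camera showed the gate snapped shut.
- **Tug and release:** Pulling back gave a firm 7.7 N tug. I lowered the hook about 9 mm along the bar, tugged again (5.8 N) and only then let go.
- **Last checks:** Two pictures taken about 0.3 s apart showed no movement around the eye. The gripper is clear, and the bystanders look where they were.
- **Disagreements:** Besides the fingertips, the wrist camera put the bar about 3 mm farther in than the two fixed cameras did. Either position worked for hooking on. I judged that the gate is still shut after release only from the small scene picture, not from a close-up.

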